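Unpin the welded bracket and keep its spring clip in the parts cup

ROBOT

A 7-joint arm with a two-finger parallel gripper is mounted at the origin on the work surface. World frame = base frame: x ahead of the robot, y to its left, z up, the work surface at z = 0. Lengths are in m, angles in rad, forces in N, time in s.
With the tool pointing down it reaches from about 0.425 to 0.95 m from the base axis. Payload 4.7 kg.
Tool frame: the origin (TCP) lies midway between the tips of the shut fingers; the grasp point (between the pads) lies 19 mm behind it (env.tcp_to_grasp is the distance from the TCP to the grasp point, in m); y points along the fingers, z is the direction in which the jaws open and shut, and the axes are right-handed (so a half turn about y gives the same grasp; the last joint's range is limited). The gripper opens to 87 mm and grips with 3 to 60 N. Pads are 19 mm wide; open, the fingers measure 117 mm over their backs; the gripper's body (75 mm by 190 mm) begins 51 mm behind the grasp point.
Start: joints at [-1.142, 0.469, -0.049, 1.532, 0.024, 1.141, -0.082], TCP at [0.298, 0.606, 0.223] pointing down, gripper open.
Joint ranges: [-2.59, 2.59], [-0.33, 1.99], [-1.39, 1.29], [0.1, 2.45], [-1.04, 4.18], [0.21, 1.99], [-2.66, 2.66]. Speed limits (rad/s): [2.57, 2.57, 3.14, 3.14, 3.14, 3.14, 3.14].

INTERFACE

Orientations are given as a unit quaternion [x, y, z, w].
In Python, from plant import env, read_camera gives the robot as it stands. Calls block until the motion is done:
- env.move_to(position, orientation): joint-space move of the TCP to a pose.
- env.move_l(position, feed=0.15, rotation=None, stop_force=None): straight line of the TCP; rotation=None keeps the orientation; feed is the mean speed in m/s. With stop_force (N) it stops when the force on the tool has changed by that much, and returns True; else False.
- env.move_j(angles): joint-space move.
- env.release() and env.clamp(grip_force=None): open the fingers fully, or close them until they stop; grip_force is the grip in N (None keeps the last).
- env.wait(seconds).
- env.ik(position, orientation): joint angles nearest the present ones, or None.
- env.sense(): the state.
- read_camera(name): name is "scene" or "top" or "wrist"; returns a dict with "color" (384x512x3 uint8, blue, green, red), "intrinsics" (3x3 intrinsics, pixels), "dist" ([k1, k2, p1, p2, k3] as OpenCV has them; the pictures are not rectified), "eye" and "attitude" of the camera in the world; the wrist camera has in their place "hand_eye" (4x4, takes a point from camera to tool coordinates, whose origin is the TCP and whose axes are the tool frame's). Camera axes: x right, y up, looking along -z (the intrinsics and any distortion apply to the point x, -y, -z); pixel columns grow to the right and rows downward; lengths in m; the calibration is good to about 2 mm. A picture is of the moment at which its call begins: read the wrist's pose just before it. There is no depth.
A pose or a line that the arm cannot do raises env.Unreachable and nothing moves.
- env.finish_job(): hands the job in, once; it reports no verdict.
The state is a dict: "t": time; "q": joint angles; "joint_velocities": joint speeds; "effort": joint torques, N m; "eef_pos": TCP position; "ee_rot": TCP orientation; "force": force on the tool from outside, world axes, zero at the start; "ft_torque": the same for the moment, N m; "grip_width": opening from 0.0 (shut) to 1.0 (fully open).
Only numpy, scipy, OpenCV 4.12 (cv2) and the standard library are available. Lean on these libraries where they do the work, as an engineer would, in place of code of your own. Each camera call takes 0.05 s, during which the arm holds its last target.

TASK

The bracket on the tilted welding fixture is done: pull the brass-coloured spring clip out of the cross-drilled lock pin that holds it. The yellow parts cup stands mouth-down on the bench; turn it over, and leave it standing mouth-up on the bench with the clip inside it. Do not knock the fixture or the bracket, and leave the spray can, the red welding angle, the pipe off-cut and the hammer where they are.

Things in the scene. Friction and masses are not known exactly. Their poses are not given: they have to be found in the camera images.
- fixture: Fixed tilting welding fixture: blue base 200 x 200 mm, dark faceplate 200 (up the slope) x 230 mm sloping at 35 degrees, its middle 125 mm above the bench. Origin: centre of the base's underside, z up, x level towards the uphill side (the face looks to -x and up; its normal is (-0.574, 0, 0.819)), y level along the lock pin.
- pin_hole (a point): Middle of the 6.6 mm cross hole in the 22 mm thick steel lock pin, fixture's axes. The pin lies along y, 32 mm off the faceplate; its tip is 13 mm to -y of here. The hole runs along the face's normal. The grey clevis that carries the pin begins 16 mm to +y and rises 16 mm past the pin's axis.
- bracket_top (a point): Middle of the top edge of the bracket's steel back plate, fixture's axes. The plate is 150 mm long in y, 10 mm thick, and stands 115 mm out along the face's normal, uphill of the pin (34 mm from hole axis to plate face), so it leans over towards the clip.
- clip_coil (a point): Centre of the double coil of the brass-coloured spring clip (R-clip, 5 mm wire, 80 mm long, 44 g). Coil: disc 26 mm across, 10 mm thick, flat faces to +-y. Clip axes: z from the leg's end to the coil, the way to pull it out (35 degrees from vertical in place, along the fixture's normal), y the coil's axis (the fixture's y). 40 mm from the pin's axis, at least 25 mm clear beside each flat face.
- clip_tip (a point): Free end of the clip's straight leg, at (+10.5, 0, -67) mm from clip_coil in the clip's axes; same axes. The curved spring leg lies to -x of the straight leg and grips the pin: it takes about 10 N (8 to 13) over the first 12 mm of pull, then little, and the leg is out of the hole after 40 mm.
- cup_center (a point): Middle (half-way up, on the axis) of a plain round yellow metal cup, 64 mm high, 59 mm across at the rim, 55 mm at the base, wall 3.5 mm, floor 4 mm, about 0.10 to 0.20 kg. Its z axis runs from the base to the mouth: it starts mouth-down, z pointing down.
- can_mid (a point): Middle of a green spray can standing on the bench, 62 mm across, 165 mm tall, 0.32 kg; z up. Leave it alone.
- angle_mid (a point): Middle height of a red L-shaped welding angle lying flat, 22 mm high, legs 90 mm along its x and 73 mm along its y, all within 62 mm of this point. Leave it alone.
- pipe_mid (a point): Middle of a dark steel pipe off-cut standing on end, 60 mm across, 80 mm tall; z up. Leave it alone.
- hammer: Hammer lying on the bench, 260 mm long along its x (head at +x, 96 mm across), 26 mm high; origin under its middle. Leave it alone.

How it is judged:
By the outcome, as a careful person would: the job done as asked, in the order asked, and still so for the second after the job is handed in, with the robot touching nothing.
It also fails if it takes over 72 s, if anything falls off the work surface, if the arm or the gripper's body presses on something with over 40 N, if the wrist force passes 120 N, or if a joint passes its speed limit or range.

## Working session

There is one attempt and no reset: what is moved stays moved. The work goes in short steps, each a Python script; the robot and the scene stay as the last script left them, time stands still between calls to the robot, and variables do not carry over. Pictures are saved under pics/ and viewed, and the job is handed in when it is done.

```bash
ls; mkdir -p pics
python3 - <<'E'
from plant import env, read_camera
import cv2
for n in ["scene","top","wrist"]:
    s=env.sense()
    c=read_camera(n); cv2.imwrite(f"pics/{n}0.png",c["color"])
    print(n,{k:(v.tolist() if hasattr(v,'tolist') else v) for k,v in c.items() if k!="color"})
print(s, env.tcp_to_grasp)
E
```

```text
pics
scene {'intrinsics': [[387.2873543141097, 0.0, 256.49987988653066], [0.0, 387.2873543141097, 191.02985757465842], [0.0, 0.0, 1.0]], 'dist': [0.040673563634039664, 0.0, 0.0, 0.0, 0.0], 'eye': [1.266887750208438, 0.13317501601180348, 0.7264162846491755], 'attitude': [0.25396855419444614, 0.32134123835294615, 0.7036701209188188, 0.5805929236050615]}
top {'intrinsics': [[435.4104917863265, 0.0, 260.40369098967903], [0.0, 435.4104917863265, 185.62907869882463], [0.0, 0.0, 1.0]], 'dist': [0.051147777737420186, 0.0, 0.0, 0.0, 0.0], 'eye': [0.44758074980856194, -0.01960903377745182, 1.1477075223207722], 'attitude': [0.06624410711019436, -0.07105746107941383, -0.693436126094626, 0.7139389991623923]}
wrist {'intrinsics': [[286.7787124225127, 0.0, 255.98668125923797], [0.0, 286.7787124225127, 189.91318531323833], [0.0, 0.0, 1.0]], 'dist': [0.018325452403094265, 0.0, 0.0, 0.0, 0.0], 'hand_eye': [[-0.0010884972549253854, -0.9678285843851095, -0.25160812073706484, -0.06865698123479373], [-0.000370877919560875, 0.251608643201192, -0.967828989603029, -0.16189587641797668], [0.9999993388114267, -0.0009601633020566038, -0.000632821569308317, -2.825636114411889e-05], [0.0, 0.0, 0.0, 1.0]]}
{'t': 0.1, 'q': array([-1.14191711,  0.46936878, -0.04859604,  1.5335924 ,  0.02409945,
        1.14097535, -0.08231133]), 'joint_velocities': array([ 0.00107958, -0.00095286, -0.00110732, -0.00345083, -0.00057373,
       -0.00013945, -0.00012595]), 'effort': array([ 9.24851556e-04, -5.09171963e+01, -8.11825949e-02, -2.36830384e+01,
       -6.15179865e-02,  3.44555592e-02,  7.43651685e-05]), 'eef_pos': array([0.29806867, 0.60501939, 0.22159138]), 'ee_rot': array([ 0.68927584, -0.16055371,  0.16031294, -0.68805602]), 'force': array([-0.78310218, -0.97593373, -0.79696872]), 'ft_torque': array([-0.03576922,  0.02673622, -0.03546154]), 'grip_width': 1.003397646747115} 0.0187
```

View pics/scene0.png

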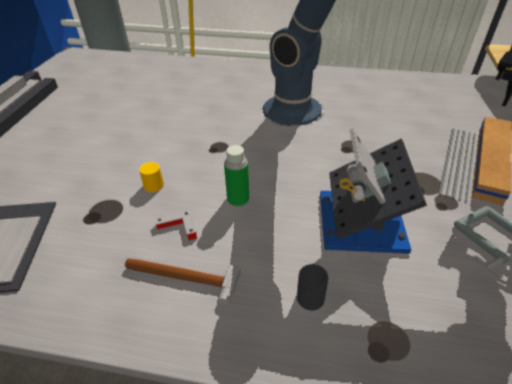

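View pics/top0.png

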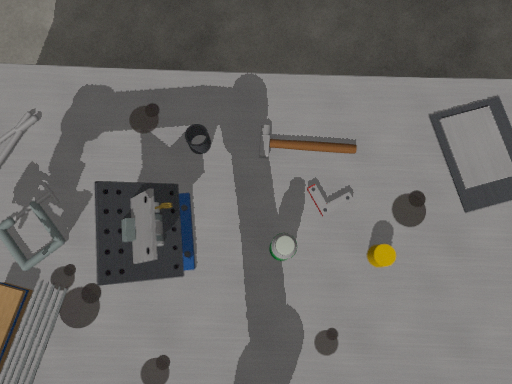

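View pics/wrist0.png

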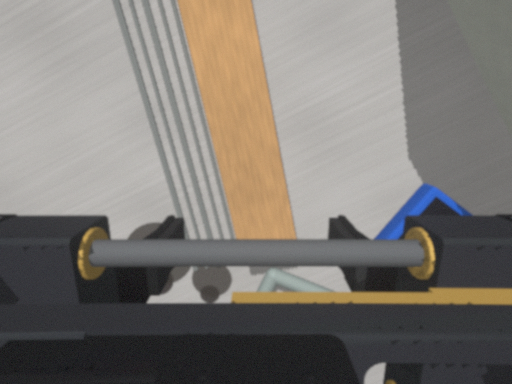

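```bash
cat > h.py <<'E'
import numpy as np, cv2
from scipy.spatial.transform import Rotation as R
from plant import env, read_camera
def cam(name):
    s=env.sense(); c=read_camera(name)
    if name=="wrist":
        T=np.eye(4); T[:3,:3]=R.from_quat(s["ee_rot"]).as_matrix(); T[:3,3]=s["eef_pos"]
        M=T@np.array(c["hand_eye"])
    else:
        M=np.eye(4); M[:3,:3]=R.from_quat(c["attitude"]).as_matrix(); M[:3,3]=c["eye"]
    c["M"]=M; return c
def save(c,fn):
    cv2.imwrite(f"pics/{fn}.png",c["color"])
    np.savez(f"{fn}.npz",M=c["M"],K=c["intrinsics"],D=c["dist"])
def load(fn):
    z=np.load(f"{fn}.npz"); return z["M"],z["K"],z["D"]
def ray(cal,px):
    M,K,D=cal
    u=cv2.undistortPoints(np.array([[px]],float),np.array(K),np.array(D))[0,0]
    d=M[:3,:3]@np.array([u[0],-u[1],-1.]); return M[:3,3],d/np.linalg.norm(d)
def proj(cal,P):
    M,K,D=cal
    P=np.atleast_2d(P); p=(P-M[:3,3])@M[:3,:3]; p=p*[1,-1,-1]
    return cv2.projectPoints(p.reshape(-1,1,3),np.zeros(3),np.zeros(3),np.array(K),np.array(D))[0][:,0]
def tri(obs):
    A=np.zeros((3,3));b=np.zeros(3)
    for cal,px in obs:
        o,d=ray(cal,px);Q=np.eye(3)-np.outer(d,d);A+=Q;b+=Q@o
    X=np.linalg.solve(A,b)
    print("resid px",[np.round(proj(c,X)[0]-px,1).tolist() for c,px in obs]); return X
def onz(cal,px,z):
    o,d=ray(cal,px); return o+d*(z-o[2])/d[2]
def crop(fn,x,y,w,h,k,out):
    im=cv2.imread(f"pics/{fn}.png")[y:y+h,x:x+w]
    cv2.imwrite(f"pics/{out}.png",cv2.resize(im,None,fx=k,fy=k,interpolation=cv2.INTER_CUBIC))
E
python3 - <<'E'
from h import *
for n in ["scene","top"]:
    save(cam(n),n+"1")
crop("top1",90,170,110,120,5,"top1f"); crop("scene1",310,120,120,140,4,"scene1f")
import cv2
# yellow
for n in ["scene1","top1"]:
    im=cv2.imread(f"pics/{n}.png"); h=cv2.cvtColor(im,cv2.COLOR_BGR2HSV)
    m=cv2.inRange(h,(20,150,120),(32,255,255))
    k,l,s,c=cv2.connectedComponentsWithStats(m)
    print(n,[(s[i].tolist(),c[i].round(1).tolist()) for i in range(1,k) if s[i][4]>10])
E
```

```text
scene1 [([189, 0, 5, 56, 179], [191.2, 27.0]), ([140, 162, 24, 30, 539], [151.1, 176.6])]
top1 [([367, 244, 29, 23, 470], [382.4, 255.6])]
```

View pics/top1f.png

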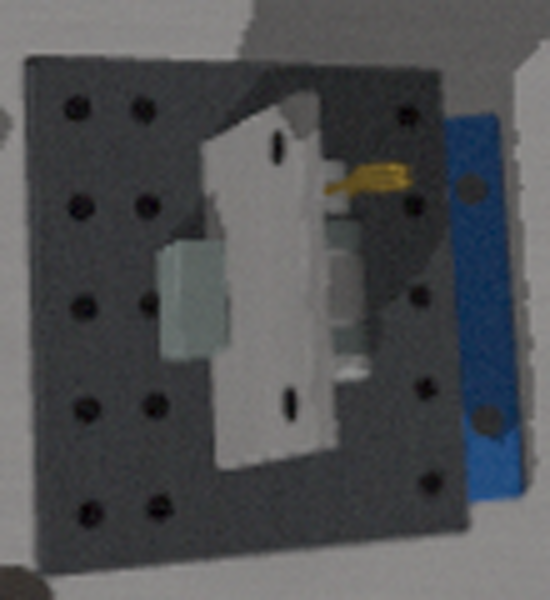

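View pics/scene1f.png

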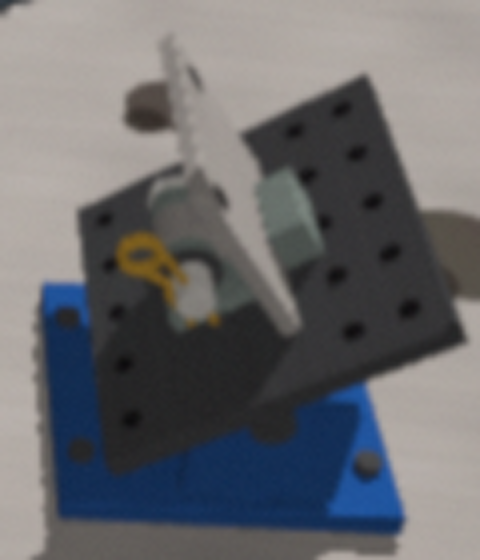

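```bash
cat > fit.py <<'E'
from h import *
from scipy.optimize import least_squares
T=load("top1");S=load("scene1")
t=lambda x,y:np.array([90+x/5,170+y/5]); s=lambda x,y:np.array([310+x/4,120+y/4])
n=np.array([-.574,0,.819]);u=np.array([.819,0,.574]);c=np.array([0,0,.125])
f=lambda a,b:c+u*a*.1+np.array([0,b*.115,0])
obs=[(T,f(1,-1),t(25,58)),(T,f(1,1),t(40,572)),(T,f(-1,-1),t(440,70)),(T,f(-1,1),t(468,530)),
(S,f(1,-1),s(465,338)),(S,f(1,1),s(365,75)),(S,f(-1,1),s(80,210)),(S,f(-1,-1),s(107,470)),
(S,np.array([-.1,-.1,0]),s(62,520)),(S,np.array([.1,-.1,0]),s(402,533))]
def W(p,P):
    return R.from_euler('z',p[2]).apply(P)+[p[0],p[1],0]
def res(p):
    return np.concatenate([proj(cal,W(p,P))[0]-px for cal,P,px in obs])
r=least_squares(res,[.5,.3,np.pi/2],loss='soft_l1')
if __name__=="__main__":
    print(r.x,np.round(r.fun.reshape(-1,2),1).tolist())
    coil=tri([(T,t(392,178)),(S,s(137,253))]); print("coil",coil)
    F=R.from_euler('z',r.x[2]).inv().apply(coil-[r.x[0],r.x[1],0])
    d=F-c; print("coil in fix",F,"off face",d@n,"upslope",d@u)
    print("x_f",R.from_euler('z',r.x[2]).apply([1,0,0]))
    # cup: top face center z=.064
    print("cup base centre from top",onz(T,(384.5,255),.064))
    print("cup mid from scene",onz(S,(151.3,177),.032))
    print("can", onz(T,(285,246),.165))
    for px in [(327,196),(348,197),(310,187),(323,214)]: print("angle",onz(T,px,.022).round(3))
    for px in [(264,141),(355,149)]: print("hammer",onz(T,px,.02).round(3))
    print("pipe",onz(T,(197,133),.08).round(3))
E
python3 fit.py; python3 -c "
from h import *
crop('top1',360,235,50,45,10,'cupt');crop('scene1',130,150,50,50,10,'cups')"
```

```text
[0.53594458 0.25098381 1.70112313] [[0.1, -1.5], [-0.1, 0.6], [-0.3, -0.9], [0.2, -0.1], [-0.1, -2.7], [0.7, -1.1], [-0.7, -0.3], [-0.1, -1.1], [-0.4, 0.3], [0.7, 1.0]]
resid px [[-0.6, 0.0], [-0.6, 0.0]]
coil [0.58880302 0.18526607 0.16425628]
coil in fix [-0.0720298  -0.04386961  0.16425628] off face 0.07349600169774637 upslope -0.03645930228752832
x_f [-0.12995818  0.99151948  0.        ]
cup base centre from top [ 0.49689142 -0.33321584  0.064     ]
cup mid from scene [ 0.49830641 -0.33520835  0.032     ]
can [ 0.50523503 -0.08248088  0.165     ]
angle [ 0.647 -0.2    0.022]
angle [ 0.646 -0.255  0.022]
angle [ 0.67  -0.155  0.022]
angle [ 0.599 -0.189  0.022]
hammer [ 0.793 -0.03   0.02 ]
hammer [ 0.778 -0.275  0.02 ]
pipe [0.79  0.142 0.08 ]
```

View pics/cupt.png

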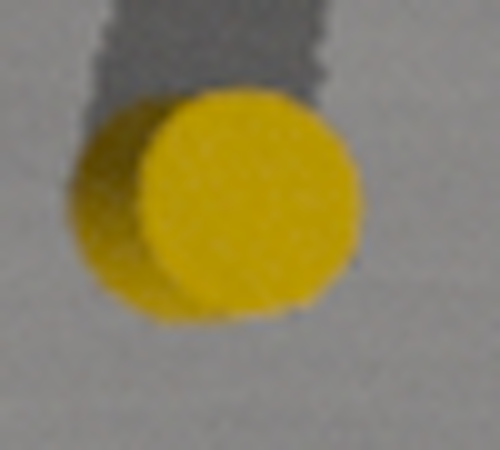

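View pics/cups.png

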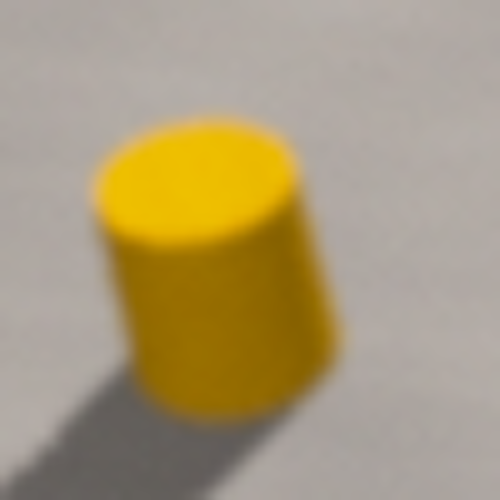

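```bash
cat >> h.py <<'E'
def tool(az,pitch,flip=0):
    """approach azimuth, pitch down, jaws horizontal; flip: half turn about approach"""
    y=np.array([np.cos(az)*np.cos(pitch),np.sin(az)*np.cos(pitch),-np.sin(pitch)])
    z=np.array([-np.sin(az),np.cos(az),0])*(-1 if flip else 1)
    x=np.cross(y,z); return R.from_matrix(np.c_[x,y,z])
def tcp(grasp,rot): return np.array(grasp)+rot.as_matrix()[:,1]*env.tcp_to_grasp
E
python3 - <<'E'
from h import *
T=load("top1");S=load("scene1")
print(tri([(T,(385,255.2)),(S,(149.8,168.3))]))
for rep in range(1):
  for az in np.radians([-60,-34,-10,10]):
    for h,p in [(.04,10),(.04,15),(.12,0),(.15,0)]:
      for fl in (0,1):
        r=tool(az,np.radians(p),fl)
        q=env.ik(tcp([.497,-.334,h],r),r.as_quat())
        print(round(np.degrees(az)),h,p,fl,None if q is None else np.round(q,2).tolist())
E
```

```text
resid px [[-0.2, 0.1], [-0.2, -0.0]]
[ 0.49640609 -0.33461392  0.06190599]
-60 0.04 10 0 [-0.06, 1.0, 0.2, 2.39, 2.21, 1.4, -1.87]
-60 0.04 10 1 [-0.07, 1.0, 0.2, 2.39, 2.21, 1.4, 1.27]
-60 0.04 15 0 [-0.0, 0.93, 0.15, 2.4, 2.25, 1.32, -1.79]
-60 0.04 15 1 [-0.04, 0.93, 0.19, 2.4, 2.25, 1.3, 1.32]
-60 0.12 0 0 [-0.11, 0.94, 0.24, 2.42, 2.16, 1.52, -1.84]
-60 0.12 0 1 [-0.0, 0.92, 0.12, 2.42, 2.17, 1.6, 1.36]
-60 0.15 0 0 [-0.11, 0.85, 0.24, 2.44, 2.17, 1.49, -1.79]
-60 0.15 0 1 [0.03, 0.83, 0.08, 2.43, 2.18, 1.59, 1.44]
-34 0.04 10 0 None
-34 0.04 10 1 None
-34 0.04 15 0 None
-34 0.04 15 1 None
-34 0.12 0 0 None
-34 0.12 0 1 None
-34 0.15 0 0 None
-34 0.15 0 1 None
-10 0.04 10 0 [1.38, 1.11, -0.62, 2.37, 3.8, 1.18, -0.99]
-10 0.04 10 1 [0.36, 1.12, 0.52, 2.42, 3.63, 1.9, 1.31]
-10 0.04 15 0 [1.52, 1.14, -0.82, 2.37, 3.66, 0.97, -0.82]
-10 0.04 15 1 [1.67, 1.3, -1.01, 2.37, 3.53, 0.84, 2.59]
-10 0.12 0 0 [1.65, 1.25, -0.96, 2.39, 3.83, 1.04, -0.77]
-10 0.12 0 1 [0.54, 0.97, 0.33, 2.44, 3.71, 1.92, 1.47]
-10 0.15 0 0 [1.33, 0.92, -0.59, 2.42, 3.84, 1.34, -1.16]
-10 0.15 0 1 [1.79, 1.39, -1.2, 2.4, 3.66, 0.84, 2.62]
10 0.04 10 0 [0.54, 1.07, 0.52, 2.24, 4.14, 1.84, -1.72]
10 0.04 10 1 [0.54, 1.07, 0.52, 2.24, 4.14, 1.84, 1.42]
10 0.04 15 0 [0.39, 1.11, 0.71, 2.26, 4.1, 1.88, -1.84]
10 0.04 15 1 [0.39, 1.11, 0.71, 2.26, 4.1, 1.88, 1.3]
10 0.12 0 0 [0.56, 1.0, 0.52, 2.27, 4.15, 1.97, -1.75]
10 0.12 0 1 [0.56, 1.0, 0.52, 2.27, 4.15, 1.97, 1.39]
10 0.15 0 0 [0.56, 0.92, 0.52, 2.28, 4.17, 1.92, -1.78]
10 0.15 0 1 [0.56, 0.92, 0.52, 2.28, 4.17, 1.92, 1.36]
```

```bash
cat > kin.py <<'E'
from h import *
from scipy.optimize import least_squares
rng=np.random.default_rng(0); D=[]
for i in range(400):
    az=rng.uniform(-2,2); p=rng.uniform(0,1.57); r=tool(az,p,rng.integers(2))
    pos=np.array([rng.uniform(.25,.8),rng.uniform(-.5,.5),rng.uniform(.05,.5)])
    q=env.ik(pos,r.as_quat())
    if q is not None: D.append((np.array(q),pos,r.as_matrix()))
print(len(D))
Q=np.array([d[0] for d in D])
def fk(par,q,full=False):
    # chain: translate (x,0,z) then rotate about axis
    s=par[:7]; off=par[7:7+14].reshape(7,2); 
    N=len(q); Rm=np.tile(np.eye(3),(N,1,1)); p=np.zeros((N,3)); P=[]
    for i in range(7):
        t=np.array([off[i,0],0,off[i,1]]); p=p+Rm@t
        a=np.array([0,0,1.]) if i%2==0 else np.array([0,1.,0])
        P.append(p.copy())
        Rm=Rm@R.from_rotvec(np.outer(s[i]*q[:,i],a)).as_matrix()
    p=p+Rm@np.array([0,0,par[21]]); P.append(p)
    return (p,Rm,P)
tp=np.array([d[1] for d in D]); tR=np.array([d[2] for d in D])
if __name__=="__main__":
  best=None
  import itertools
  for s3,s5 in itertools.product([1,-1],[1,-1]):
    s=np.array([-1,1,s3,1,s5,1,-1.])
    def res(v):
        par=np.r_[s,v]; p,Rm,_=fk(par,Q)
        return np.r_[(p-tp).ravel(),.2*(Rm[:,:,2]-tR[:,:,1]).ravel()]
    v0=np.array([0,.3,0,0,0,.2,0,.2,0,.2,0,.1,0,0,.2])
    v0=np.r_[0,.3,0,0,0,.2,0,.2,0,.2,0,.1,0,0,.2]
    r=least_squares(res,v0)
    print(s3,s5,r.cost,np.abs(r.fun).max())
    if best is None or r.cost<best[0]: best=(r.cost,np.r_[s,r.x])
  np.save("kin.npy",best[1]); print(best[1].round(3))
E
python3 kin.py
```

```text
312
1 1 16.529476043173943 0.4196917717933208
1 -1 13.167937667489571 0.4406573622560599
-1 1 11.872085524566572 0.38832432891298596
-1 -1 0.21809475518918486 0.0637206772249046
[-1.000e+00  1.000e+00 -1.000e+00  1.000e+00 -1.000e+00  1.000e+00
 -1.000e+00  1.600e-02  2.670e-01 -1.000e-02 -3.300e-02 -8.000e-03
  3.040e-01  6.000e-03  2.510e-01  1.000e-03  1.191e+00  8.000e-03
 -7.280e-01 -5.000e-03  9.800e-02  2.080e-01]
```

```bash
cat > kin2.py <<'E'
from kin import Q,tp,tR
from h import *
from scipy.optimize import least_squares
s=np.array([-1,1,-1,1,-1,1,-1.])
def fk(v,q):
    off=np.asarray(v)[:24].reshape(8,3); q=np.atleast_2d(q)
    N=len(q); Rm=np.tile(np.eye(3),(N,1,1)); p=np.zeros((N,3)); P=[]
    for i in range(7):
        p=p+Rm@off[i]; P.append(p.copy())
        a=np.array([0,0,1.]) if i%2==0 else np.array([0,1.,0])
        Rm=Rm@R.from_rotvec(np.outer(s[i]*q[:,i]+v[24+i],a)).as_matrix()
    p=p+Rm@off[7]; P.append(p); return p,Rm,P
if __name__=="__main__":
  def res(v):
    p,Rm,_=fk(v,Q); return np.r_[(p-tp).ravel(),.2*(Rm[:,:,2]-tR[:,:,1]).ravel(),1e-4*v]
  v0=np.zeros(31); 
  for i,z in zip(range(8),[.15,.12,.15,.15,.2,.2,.1,.2]): v0[3*i+2]=z
  r=least_squares(res,v0); print(r.cost,np.abs(r.fun).max()); print(r.x[:24].reshape(8,3).round(4),r.x[24:].round(3)); np.save("kin.npy",r.x)
  p,Rm,P=fk(r.x,Q)
  q=env.sense()["q"]; print(fk(r.x,q)[0],env.sense()["eef_pos"])
E
python3 kin2.py
```

```text
312
1.7037507408941308e-09 2.7708585360657545e-05
[[ 0.000e+00 -0.000e+00  1.188e-01]
 [ 0.000e+00 -1.320e-02  1.188e-01]
 [-0.000e+00 -1.320e-02  2.771e-01]
 [ 0.000e+00 -7.700e-03  2.771e-01]
 [-0.000e+00 -7.700e-03  2.334e-01]
 [ 0.000e+00 -2.000e-04  2.334e-01]
 [-0.000e+00 -2.000e-04  1.574e-01]
 [-0.000e+00 -0.000e+00  1.574e-01]] [ 0. -0. -0.  0.  0. -0.  0.]
[[0.29818808 0.60525751 0.22202379]] [0.29818808 0.60525751 0.22202379]
```

```bash
cat > plan.py <<'E'
from h import *
from kin2 import fk
V=np.load("kin.npy")
from scipy.optimize import least_squares
LO=np.array([-2.59,-.33,-1.39,.1,-1.04,.21,-2.66])+.03; HI=np.array([2.59,1.99,1.29,2.45,4.18,1.99,2.66])-.03
def rotfk(q):
    p,Rm,P=fk(V,q); # tool frame: y_t=Rm z ; find x_t,z_t offset
    return p[0],Rm[0],[a[0] for a in P]
# tool matrix = Rm @ C  -> get C from state
s=env.sense(); 
C=rotfk(s["q"])[1].T@R.from_quat(s["ee_rot"]).as_matrix()
def solve(pos,rot,q0,w=.02):
    M=rot.as_matrix()
    def res(q):
        p,Rm,_=rotfk(q); e=R.from_matrix((Rm@C)@M.T).as_rotvec()
        return np.r_[(p-pos)*10,e*3,w*(q-q0)*.05]
    r=least_squares(res,np.clip(q0,LO+1e-3,HI-1e-3),bounds=(LO,HI))
    p,Rm,P=rotfk(r.x); err=np.linalg.norm(p-pos)+np.linalg.norm(R.from_matrix((Rm@C)@M.T).as_rotvec())
    return r.x,err,P
E
sed -i 's/^print(len(D))//' kin.py
python3 - <<'E'
from plan import *
print(C.round(3))
cup=np.array([.497,-.334,0])
can=np.array([.505,-.082])
for az in [-80,-70,-60,-50,-45]:
  for seed in ([0,.95,.1,2.35,2.2,1.4,-1.8],[.3,.95,-.3,2.35,2.4,1.4,-1.8],[-.4,.95,.5,2.35,2.2,1.4,-1.8]):
    r=tool(np.radians(az),np.radians(8),1)
    q,e,P=solve(tcp(cup+[0,0,.042],r),r,np.array(seed))
    # forearm distance to can axis (below z .165)
    el,wr=P[4],P[5]; el=P[3]
    ts=np.linspace(0,1,50); seg=el+(wr-el)*ts[:,None]; d=np.linalg.norm(seg[:,:2]-can,axis=1)
    m=seg[:,2]<.23
    print(az,q.round(2).tolist(),"err",round(e,4),"wrist",wr.round(3),"elbow",el.round(3),"fore-can",d[m].min().round(3))
E
```

```text
[[-0. -0. -1.]
 [-1.  0.  0.]
 [ 0.  1. -0.]]
-80 [-0.24, 1.01, 0.29, 2.21, 1.7, 1.19, 1.48] err 0.0 wrist [ 0.446 -0.045  0.083] elbow [0.464 0.077 0.533] fore-can 0.07
-80 [1.42, 1.96, -1.36, 2.32, 3.63, 1.96, -2.63] err 0.6198 wrist [ 0.328 -0.137  0.069] elbow [ 0.049 -0.508  0.02 ] fore-can 0.185
-80 [-0.43, 1.1, 0.53, 2.22, 1.65, 0.97, 1.43] err 0.0 wrist [ 0.446 -0.045  0.083] elbow [0.46  0.176 0.494] fore-can 0.07Traceback (most recent call last):
  File "<stdin>", line 13, in <module>
    return umr_minimum(a, axis, None, out, keepdims, initial, where)
ValueError: zero-size array to reduction operation minimum which has no identity
```

Run:
```python
from plan import *
cup=np.array([.497,-.334,0])
can=np.array([.505,-.082])
for az in [-70,-65,-60,-55,-50,-45]:
  for seed in ([0,.95,.1,2.35,2.2,1.4,-1.8],[-.4,.95,.5,2.35,2.2,1.4,-1.8]):
   for fl,p in ((1,8),(0,20)):
    r=tool(np.radians(az),np.radians(p),fl); seed[6]=-1.8+fl*np.pi
    q,e,P=solve(tcp(cup+[0,0,.042],r),r,np.array(seed))
    wr=P[5]; el=P[3]
    ts=np.linspace(0,1,50); seg=el+(wr-el)*ts[:,None]; d=np.linalg.norm(seg[:,:2]-can,axis=1)
    m=seg[:,2]<.23
    print(az,fl,p,q.round(2).tolist(),"err",round(e,4),"wrist",wr.round(3),"elbow",el.round(3),"fore-can",d[m].min().round(3) if m.any() else None)
```

```text
-70 1 8 [-0.03, 0.99, 0.08, 2.3, 1.96, 1.42, 1.41] err 0.0 wrist [ 0.397 -0.059  0.083] elbow [ 0.463 -0.02   0.544] fore-can 0.095
-70 0 20 [0.02, 0.84, 0.07, 2.32, 2.0, 1.18, -1.61] err 0.0 wrist [ 0.402 -0.073  0.143] elbow [ 0.41  -0.043  0.609] fore-can 0.103
-70 1 8 [-0.27, 1.05, 0.36, 2.31, 1.94, 1.19, 1.29] err 0.0 wrist [ 0.397 -0.059  0.083] elbow [0.47  0.096 0.518] fore-can 0.108
-70 0 20 [-0.24, 0.89, 0.38, 2.33, 2.02, 0.97, -1.75] err 0.0 wrist [ 0.402 -0.073  0.143] elbow [0.426 0.071 0.587] fore-can 0.103
-65 1 8 [-0.02, 1.0, 0.1, 2.34, 2.08, 1.45, 1.35] err 0.0 wrist [ 0.373 -0.068  0.083] elbow [ 0.466 -0.024  0.539] fore-can 0.107
-65 0 20 [0.03, 0.84, 0.09, 2.36, 2.13, 1.2, -1.66] err 0.0 wrist [ 0.379 -0.082  0.143] elbow [ 0.411 -0.047  0.608] fore-can 0.12
-65 1 8 [-0.26, 1.06, 0.37, 2.36, 2.07, 1.24, 1.21] err 0.0 wrist [ 0.373 -0.068  0.083] elbow [0.475 0.09  0.51 ] fore-can 0.118
-65 0 20 [-0.22, 0.9, 0.39, 2.38, 2.17, 1.01, -1.83] err 0.0 wrist [ 0.379 -0.082  0.143] elbow [0.429 0.062 0.585] fore-can 0.12
-60 1 8 [-0.0, 1.01, 0.12, 2.38, 2.2, 1.49, 1.3] e
[... 1387 characters left out ...]
494] fore-can 0.196
-50 0 20 [1.05, 1.17, -0.96, 2.42, 2.66, 1.76, -0.88] err 0.0 wrist [ 0.318 -0.121  0.143] elbow [ 0.226 -0.46   0.45 ] fore-can 0.191
-45 1 8 [1.22, 1.49, -1.03, 2.42, 3.18, 1.93, 2.63] err 0.0004 wrist [ 0.29  -0.127  0.083] elbow [ 0.159 -0.53   0.279] fore-can 0.22
-45 0 20 [1.37, 1.65, -1.36, 2.42, 2.97, 1.81, -0.17] err 0.0109 wrist [ 0.306 -0.138  0.142] elbow [ 0.083 -0.546  0.185] fore-can 0.207
-45 1 8 [1.22, 1.49, -1.03, 2.42, 3.18, 1.93, 2.63] err 0.0004 wrist [ 0.29  -0.127  0.083] elbow [ 0.159 -0.53   0.279] fore-can 0.22
-45 0 20 [1.37, 1.65, -1.36, 2.42, 2.97, 1.81, -0.17] err 0.0109 wrist [ 0.306 -0.138  0.142] elbow [ 0.083 -0.546  0.185] fore-can 0.207
```

```bash
cat >> plan.py <<'E'
from fit import r as _fit
FX=_fit.x
pts=[]
for y in np.linspace(-.3,0,13):
    for x in (-.09,-.04,0,.04):
        for z in (-.1,-.05,0,.05,.1):
            if y>-.06 and (abs(x)>.02 or abs(z)>.06): continue
            if x<-.05 and (y<-.2 or y>-.13 or abs(z)>.06): continue
            if y<-.16 and (abs(z)>.05): continue
            pts.append([x,y,z])
pts=np.array(pts)
def boxd(p,lo,hi):
    return np.linalg.norm(np.maximum(0,np.maximum(lo-p,p-hi)),axis=1)
def clear(q,ext=None):
    p,Rm,P=rotfk(q); W=pts@(Rm@C).T+p
    if ext is not None: W=np.r_[W,ext@(Rm@C).T+p]
    for a,b in ((3,5),):   # forearm centreline with radius .05 approximated
        ts=np.linspace(0,1,12)[:,None]; F=P[a]+(P[b]-P[a])*ts
    out={}
    for nm,WW,m in (("t",W,0),("f",F,.05)):
        L=R.from_euler('z',FX[2]).inv().apply(WW-[FX[0],FX[1],0])
        out[nm+"fix"]=min(boxd(L,np.array([-.12,-.12,0]),np.array([.1,.12,.2])).min(), boxd(L,np.array([-.14,-.08,.1]),np.array([0,.08,.25])).min())-m
        dc=np.maximum(np.linalg.norm(WW[:,:2]-[.505,-.082],axis=1)-.031,0)
        out[nm+"can"]=np.hypot(dc,np.maximum(WW[:,2]-.165,0)).min()-m
        out[nm+"z"]=WW[:,2].min()-m
    return out
def path(qs,n=25,ext=None):
    best={}
    for a,b in zip(qs[:-1],qs[1:]):
        seg={}
        for t in np.linspace(0,1,n):
            for k,v in clear(a+(b-a)*t,ext).items(): seg[k]=min(seg.get(k,9),v)
        print({k:round(float(v),3) for k,v in seg.items()})
E
python3 - <<'E'
from plan import *
cup=np.array([.4965,-.3345,0]); az=np.radians(-62); r=tool(az,np.radians(8),1)
s0=np.array(env.sense()["q"])
seed=np.array([0,.95,.1,2.35,2.2,1.4,1.3])
qp,e,P=solve(tcp(cup+[0,0,.18],r),r,seed); print(qp.round(3).tolist(),e,P[5])
qg,e,P=solve(tcp(cup+[0,0,.042],r),r,qp); print(qg.round(3).tolist(),e,P[5])
np.save("qp.npy",qp)
w1=np.array([-1.142,-.1,-.05,1.9,.02,1.3,0]); w2=w1.copy(); w2[0]=.4
path([s0,w1,w2,qp,qg])
w2b=np.array([.1,.3,.05,2.2,1.2,1.4,.8])
path([s0,w1,w2b,qp,qg])
E
```

```text
[0.288, 0.636, -0.231, 2.42, 2.15, 1.491, 1.729] 1.2408323647494593e-06 [ 0.35871059 -0.07572287  0.22117523]
[0.272, 1.001, -0.197, 2.354, 2.208, 1.686, 1.507] 9.981903318381313e-08 [ 0.35871095 -0.07572856  0.08321366]
{'tfix': 0.221, 'tcan': 0.508, 'tz': 0.222, 'ffix': 0.392, 'fcan': 0.658, 'fz': 0.487}
{'tfix': 0.123, 'tcan': 0.207, 'tz': 0.367, 'ffix': 0.392, 'fcan': 0.474, 'fz': 0.633}
{'tfix': 0.175, 'tcan': 0.046, 'tz': 0.148, 'ffix': 0.157, 'fcan': 0.076, 'fz': 0.171}
{'tfix': 0.175, 'tcan': 0.041, 'tz': 0.01, 'ffix': 0.155, 'fcan': 0.051, 'fz': 0.033}
{'tfix': 0.221, 'tcan': 0.508, 'tz': 0.222, 'ffix': 0.392, 'fcan': 0.658, 'fz': 0.487}
{'tfix': 0.041, 'tcan': 0.084, 'tz': 0.214, 'ffix': 0.168, 'fcan': 0.183, 'fz': 0.344}
{'tfix': 0.175, 'tcan': 0.046, 'tz': 0.148, 'ffix': 0.156, 'fcan': 0.075, 'fz': 0.171}
{'tfix': 0.175, 'tcan': 0.041, 'tz': 0.01, 'ffix': 0.155, 'fcan': 0.051, 'fz': 0.033}
```

Run:
```python
from plan import *
w1=np.array([-1.142,-.1,-.05,1.9,.02,1.3,0]); w2=w1.copy(); w2[0]=.4
env.move_j(w1); print(env.sense()["t"])
env.move_j(w2); print(env.sense()["t"])
save(cam("wrist"),"w2")
env.move_j(np.load("qp.npy")); s=env.sense(); print(s["t"],s["eef_pos"],s["force"])
save(cam("wrist"),"wp"); save(cam("scene"),"sp")
```

```text
1.4
3.4667
5.3583 [ 0.50538405 -0.35113114  0.17799158] [-0.52718869 -0.30946493  0.64718807]
```

View pics/wp.png

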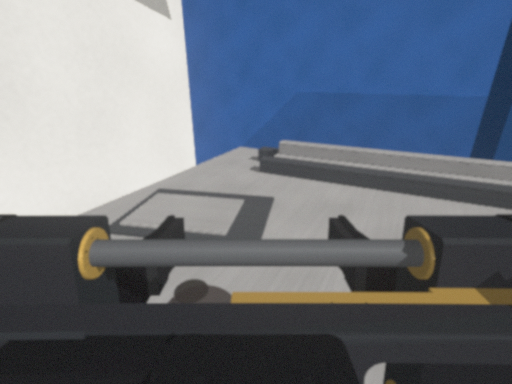

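View pics/sp.png

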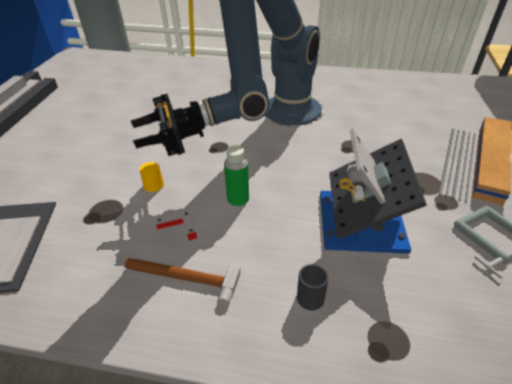

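The scene picture shows the gripper above the cup (cup at about (151,177)), clear of the can at (237,180). Next I descend, grip and lift.

Run:
```python
from plan import *
s=env.sense(); print(s["t"],s["eef_pos"],s["grip_width"])
cup=np.array([.4965,-.3345,0]); az=np.radians(-62); r=tool(az,np.radians(8),1)
print("hit",env.move_l(tcp(cup+[0,0,.042],r),feed=.12,stop_force=8))
s=env.sense(); print(s["t"],s["eef_pos"],s["force"])
save(cam("scene"),"sg"); crop("sg",100,100,110,110,5,"sgc")
```

```text
5.4583 [ 0.50534344 -0.35115798  0.17815198] 0.9977823646647872
hit False
6.7583 [ 0.50531387 -0.35086283  0.04010179] [ 0.30041733  0.36065761 -0.11538637]
```

View pics/sgc.png

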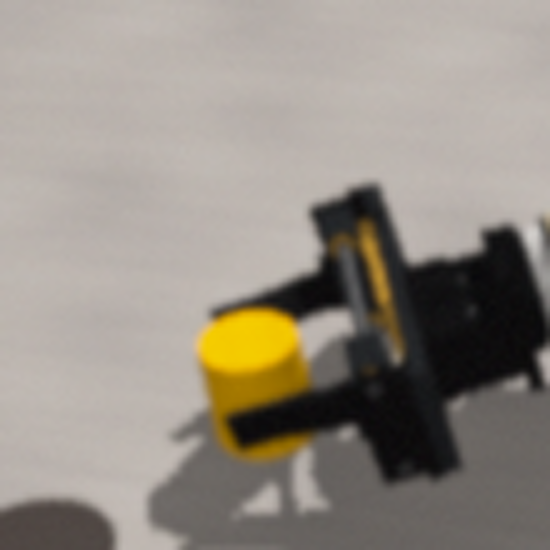

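The fingers straddle the cup on both sides, with the near finger at (270,420) in the crop and no contact. Next I clamp, lift, roll and pitch.

Run:
```python
from plan import *
cup=np.array([.4965,-.3345,0]); az=np.radians(-62); r=tool(az,np.radians(8),1)
env.clamp(30); s=env.sense(); print(s["t"],"width mm",s["grip_width"]*87)
env.move_l(tcp(cup+[0,0,.19],r),feed=.15)
s=env.sense(); q=np.array(s["q"]); print(s["t"],s["grip_width"]*87,s["force"],q.round(3).tolist())
q[6]-=np.pi; ok=q[6]>-2.6
r2=tool(az,np.radians(20),0)
q2,e,P=solve(tcp(cup+[0,0,.19],r2),r2,q); print(q2.round(3).tolist(),e,P[5])
q3,e3,P=solve(tcp(cup+[0,0,.04],r2),r2,q2); print(q3.round(3).tolist(),e3,P[5])
np.save("q2.npy",q2)
path([np.array(s["q"]),q,q2,q3])
if ok and e<1e-3:
    env.move_j(q); env.move_j(q2)
    s=env.sense(); print(s["t"],s["eef_pos"],s["grip_width"]*87)
    save(cam("scene"),"sf"); crop("sf",100,60,130,130,5,"sfc"); save(cam("wrist"),"wf")
```

```text
7.4583 width mm 56.23677643178916
8.5917 55.8404987423768 [ 0.43468707  0.50899438 -1.74260855] [0.3, 0.611, -0.245, 2.42, 2.145, 1.479, 1.753]
[0.361, 0.459, -0.276, 2.389, 2.06, 1.164, -1.22] 1.105554830226029e-07 [ 0.36573902 -0.08892453  0.29119932]
[0.341, 0.854, -0.248, 2.372, 2.214, 1.412, -1.511] 1.3639562759633644e-07 [ 0.36573789 -0.08894438  0.14124603]
{'tfix': 0.168, 'tcan': 0.046, 'tz': 0.09, 'ffix': 0.158, 'fcan': 0.083, 'fz': 0.181}
{'tfix': 0.176, 'tcan': 0.047, 'tz': 0.118, 'ffix': 0.158, 'fcan': 0.083, 'fz': 0.181}
{'tfix': 0.179, 'tcan': 0.041, 'tz': 0.0, 'ffix': 0.166, 'fcan': 0.054, 'fz': 0.091}
11.6417 [ 0.50442921 -0.35050329  0.18466503] 55.63367964576716
```

View pics/sfc.png

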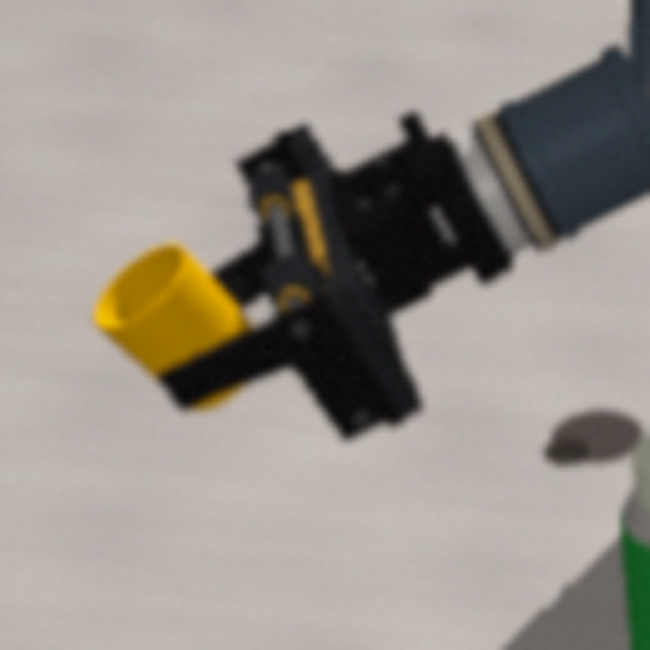

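View pics/wf.png

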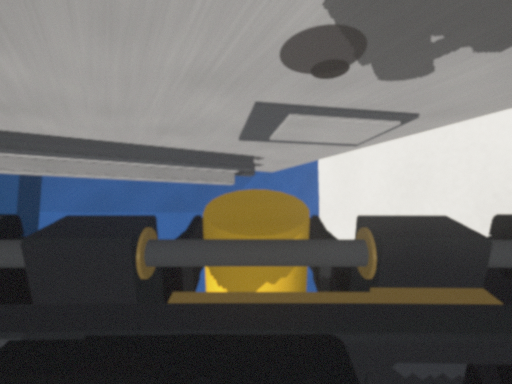

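The crop shows the cup turned over, mouth up-left at (140,285) and held near its base. Next I lower it until its far base edge touches.

Run:
```python
from plan import *
cup=np.array([.4965,-.3345,0]); az=np.radians(-62); r2=tool(az,np.radians(20),0)
env.move_l(tcp(cup+[0,0,.055],r2),feed=.15)
print("hit",env.move_l(tcp(cup+[0,0,.028],r2),feed=.03,stop_force=3))
s=env.sense(); print(s["t"],s["eef_pos"],"grasp z",s["eef_pos"][2]+np.sin(np.radians(20))*env.tcp_to_grasp,s["force"])
save(cam("scene"),"sl"); crop("sl",100,90,130,130,5,"slc")
```

```text
hit True
13.5167 [ 0.50481911 -0.35000812  0.02587846] grasp z 0.0322742333101132 [-0.21308608  1.78530985  4.23911144]
```

View pics/slc.png

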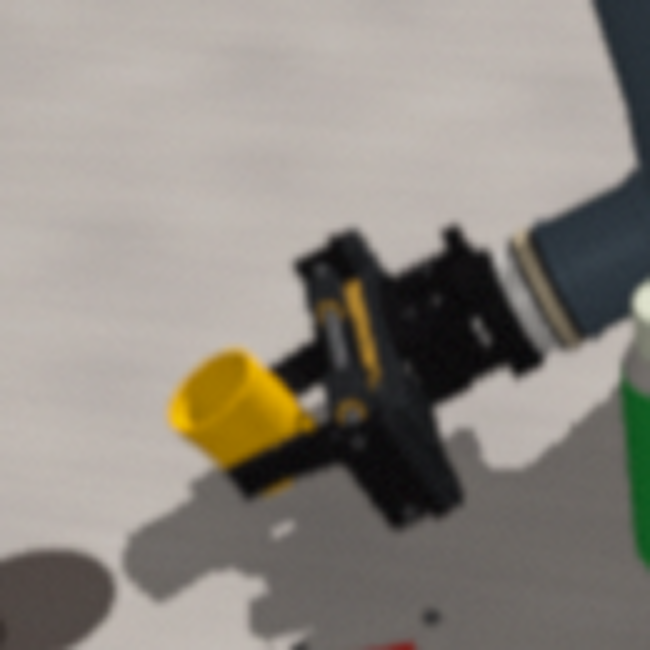

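Contact came at grasp height 32.3 mm, which matches the expected 32.3 mm edge-down height. I loosen the grip first, then release.

Run:
```python
from plan import *
env.clamp(3); env.wait(.3)
save(cam("scene"),"sm1"); crop("sm1",100,90,130,130,4,"a")
env.release(); env.wait(.2)
save(cam("scene"),"sm2"); crop("sm2",100,90,130,130,4,"b"); s=env.sense(); print(s["t"],s["grip_width"],s["force"])
import cv2
cv2.imwrite("pics/smc.png",np.hstack([cv2.imread("pics/a.png"),cv2.imread("pics/b.png")])[:, :][:, ::1][::1,:])
im=cv2.imread("pics/smc.png"); cv2.imwrite("pics/smc.png",cv2.resize(im,(800,400)))
```

```text
15.2 1.0003038479803879 [0.09097712 0.0321887  0.08006579]
```

View pics/smc.png

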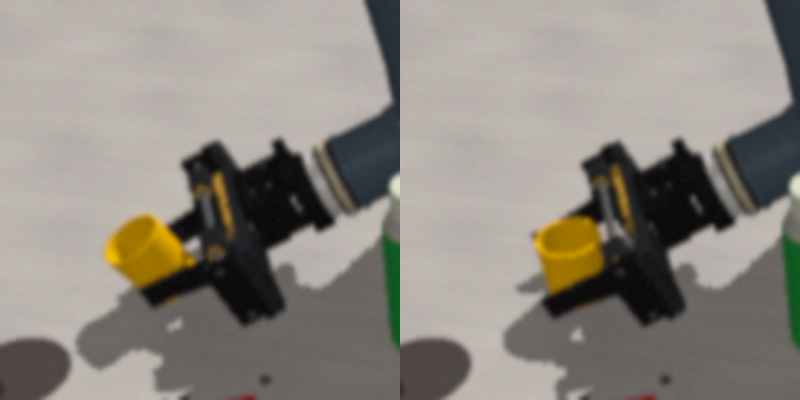

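The cup rocked down and now stands upright, mouth-up at (570,250) in the right-hand crop, close to the palm. I back off along the tool axis first, then go up.

Run:
```python
from plan import *
s=env.sense(); p=np.array(s["eef_pos"]); y=R.from_quat(s["ee_rot"]).as_matrix()[:,1]
hb=np.r_[y[:2]/np.linalg.norm(y[:2]),0]
for d in (.03,.02,.012):
    try: print(d,"hit",env.move_l(p-y*d,feed=.05,stop_force=3)); break
    except env.Unreachable as ex: print(d,"unreach")
p=np.array(env.sense()["eef_pos"])
try: print("up",env.move_l(p+[0,0,.14],feed=.15,stop_force=4))
except env.Unreachable: print("up unreach")
s=env.sense(); print(s["t"],s["eef_pos"],s["q"].round(3).tolist(),s["force"])
save(cam("scene"),"su"); crop("su",100,90,130,130,5,"suc"); save(cam("top"),"tu"); crop("tu",330,210,90,90,6,"tuc")
```

```text
0.03 hit False
up False
17.0333 [ 0.49106683 -0.3249545   0.17473777] [0.358, 0.475, -0.348, 2.428, 2.015, 1.233, -1.244] [ 0.50386689  0.47168481 -0.46606679]
```

View pics/suc.png

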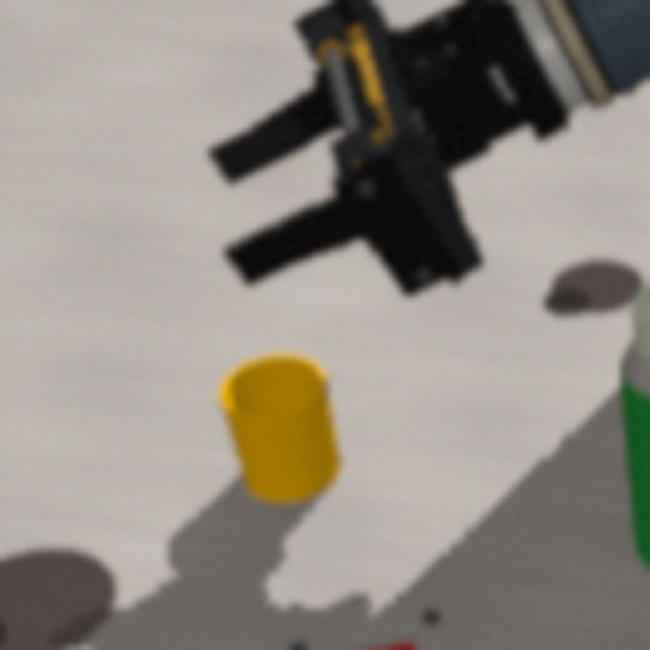

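View pics/tu.png

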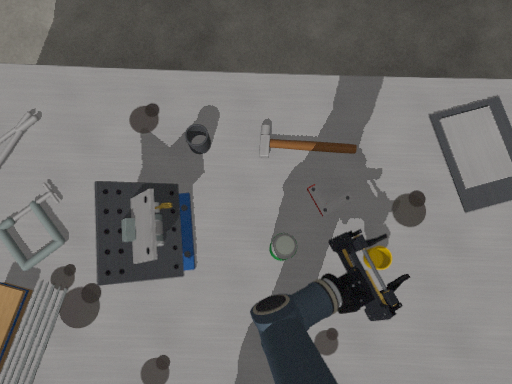

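The cup now stands upright, mouth-up, around (280,425) in the crop. I plan the clip approach next.

```bash
cat > clip.py <<'E'
from plan import *
xf=R.from_euler('z',FX[2]).apply([1,0,0]); azf=np.arctan2(xf[1],xf[0])
nw=R.from_euler('z',FX[2]).apply([-.5736,0,.8192])
E
python3 - <<'E'
from clip import *
coil=np.array([.5888,.1853,.1643]); q0=env.sense()["q"]
M,K,D=np.array(read_camera("wrist")["hand_eye"]),0,0
c=read_camera("wrist"); print("tcp px",proj((c["hand_eye"],c["intrinsics"],c["dist"]),np.array([[0,0,0],[0,-.0187,0],[0,.12,0],[0,.05,0]])))
rng=np.random.default_rng(1)
for fl in (0,):
 for p in (43,):
  r=tool(azf,np.radians(p),fl)
  sols=[]
  for k in range(40):
    sd=rng.uniform(LO,HI); sd[0]=rng.uniform(-1,1)
    q,e,P=solve(tcp(coil+5e-3*nw,r)-r.as_matrix()[:,1]*.12,r,sd)
    if e<1e-3:
        q2,e2,P2=solve(tcp(coil+5e-3*nw,r),r,q)
        q3,e3,P3=solve(tcp(coil+5e-3*nw+.1*nw,r),r,q2)
        if e2<1e-3 and e3<1e-3 and np.abs(q3-q).max()<1: sols.append((np.abs(q-q0).max(),q,q2,q3,P[3]))
  sols.sort(key=lambda a:a[0])
  for s in sols[:8]: print(fl,p,round(s[0],2),s[1].round(2).tolist(),s[2].round(2).tolist(),s[3].round(2).tolist(),s[4].round(2))
  np.save("pre.npy",np.array([s[1] for s in sols[:8]]))
E
```

```text
tcp px [[255.61510871 232.75243593]
 [255.60425989 246.38885582]
 [255.65226884 185.77557824]
 [255.63535283 207.21237671]]
0 43 2.7 [0.37, 0.52, -0.34, 1.69, -0.68, 1.23, -2.63] [0.26, 0.59, -0.39, 1.8, -0.75, 0.99, -2.59] [0.29, 0.5, -0.29, 1.72, -0.73, 1.2, -2.63] [ 0.25 -0.13  0.72]
0 43 2.7 [0.37, 0.52, -0.34, 1.69, -0.68, 1.23, -2.63] [0.26, 0.59, -0.39, 1.8, -0.75, 0.99, -2.59] [0.29, 0.5, -0.29, 1.72, -0.73, 1.2, -2.63] [ 0.25 -0.13  0.72]
0 43 2.7 [0.37, 0.52, -0.34, 1.69, -0.68, 1.23, -2.63] [0.26, 0.59, -0.39, 1.8, -0.75, 0.99, -2.59] [0.29, 0.5, -0.29, 1.72, -0.73, 1.2, -2.63] [ 0.25 -0.13  0.72]
0 43 2.7 [0.37, 0.52, -0.34, 1.69, -0.68, 1.23, -2.63] [0.26, 0.59, -0.39, 1.8, -0.75, 0.99, -2.59] [0.29, 0.5, -0.29, 1.72, -0.73, 1.2, -2.63] [ 0.25 -0.13  0.72]
0 43 2.81 [0.17, 0.49, -0.07, 1.71, -0.79, 1.3, -2.54] [0.08, 0.56, -0.13, 1.81, -0.88, 1.08, -2.48] [0.14, 0.48, -0.08, 1.73, -0.81, 1.26, -2.56] [ 0.25 -0.08  0.73]
0 43 2.95 [-0.12, 0.5, 0.33, 1.72, -0.94, 1.41, -2.42] [-0.14, 0.56, 0.17, 1.83, -1.01, 1.18, -2.38] [-0.09, 0.48, 0.22, 1.74, -0.92, 1.35, -2.47] [ 0.27 -0.    0.72]
0 43 2.96 [-0.14, 0.51, 0.37, 1.73, -0.95, 1.43, -2.41] [-0.14, 0.56, 0.17, 1.83, -1.01, 1.18, -2.38] [-0.09, 0.48, 0.22, 1.74, -0.92, 1.35, -2.47] [0.27 0.   0.72]
0 43 3.02 [-0.26, 0.54, 0.55, 1.73, -1.01, 1.49, -2.36] [-0.14, 0.56, 0.17, 1.83, -1.01, 1.18, -2.38] [-0.09, 0.48, 0.22, 1.74, -0.92, 1.35, -2.47] [0.28 0.04 0.72]
```

Run:
```python
from clip import *
coil=np.array([.5888,.1853,.1643]); q0=np.array(env.sense()["q"])
r=tool(azf,np.radians(43),1)
sd=np.array([.17,.49,-.07,1.71,-.79,1.3,.6])
q,e,P=solve(tcp(coil+5e-3*nw,r)-r.as_matrix()[:,1]*.12,r,sd)
q2,e2,_=solve(tcp(coil+5e-3*nw,r),r,q)
print(q.round(3).tolist(),e,q2.round(3).tolist(),e2,P[5])
np.save("qc.npy",q)
w=np.array([.3,.2,-.2,2.1,.6,1.3,-.3])
path([q0,q]); print(); path([q0,w,q])
print((np.abs(w-q0).max(),np.abs(q-w).max()))
```

```text
[0.173, 0.492, -0.07, 1.705, -0.795, 1.296, 0.605] 1.170097068856284e-09 [0.077, 0.564, -0.127, 1.812, -0.882, 1.078, 0.658] 4.9256111935971155e-08 [ 0.62880248 -0.11913435  0.45224838]
{'tfix': 0.009, 'tcan': 0.0, 'tz': 0.078, 'ffix': 0.142, 'fcan': 0.097, 'fz': 0.233}

{'tfix': 0.162, 'tcan': 0.037, 'tz': 0.142, 'ffix': 0.156, 'fcan': 0.12, 'fz': 0.233}
{'tfix': 0.009, 'tcan': 0.015, 'tz': 0.16, 'ffix': 0.249, 'fcan': 0.251, 'fz': 0.402}
(np.float64(1.414779346711577), np.float64(1.3952548745198434))
```

Run:
```python
from clip import *
q0=np.array(env.sense()["q"]); q=np.load("qc.npy"); print(clear(q))
for w in ([.3,-.1,-.2,2.0,.9,1.2,-.3],[.25,-.1,-.1,1.9,.6,1.2,.2]):
    w=np.array(w); path([q0,w,q]); print(np.abs(w-q0).max(),np.abs(q-w).max())
```

```text
{'tfix': np.float64(0.008949896851671912), 'tcan': np.float64(0.11500263211157281), 'tz': np.float64(0.23748243398857924), 'ffix': np.float64(0.263125972787676), 'fcan': np.float64(0.2535869492003353), 'fz': np.float64(0.4022483762772113)}
{'tfix': 0.162, 'tcan': 0.037, 'tz': 0.142, 'ffix': 0.158, 'fcan': 0.12, 'fz': 0.233}
{'tfix': 0.009, 'tcan': 0.069, 'tz': 0.225, 'ffix': 0.263, 'fcan': 0.254, 'fz': 0.402}
1.1147793467115772 1.6952548745198435
{'tfix': 0.162, 'tcan': 0.037, 'tz': 0.142, 'ffix': 0.157, 'fcan': 0.12, 'fz': 0.233}
{'tfix': 0.009, 'tcan': 0.097, 'tz': 0.237, 'ffix': 0.263, 'fcan': 0.254, 'fz': 0.402}
1.4440027718576125 1.3952548745198434
```

Second waypoint option is clear; I take it and photograph from the pre-grasp.

Run:
```python
from clip import *
env.move_j(np.array([.25,-.1,-.1,1.9,.6,1.2,.2])); save(cam("top"),"tv")
env.move_j(np.load("qc.npy"))
s=env.sense(); print(s["t"],s["eef_pos"],s["force"])
save(cam("wrist"),"wc"); save(cam("scene"),"sc"); crop("wc",180,120,160,120,5,"wcc")
crop("tv",360,235,50,45,10,"tvc")
crop("sc",220,60,200,150,4,"scc")
```

```text
20.2083 [0.59871953 0.10864318 0.23766285] [ 0.58628758  0.42203007 -0.46161144]
```

View pics/wc.png

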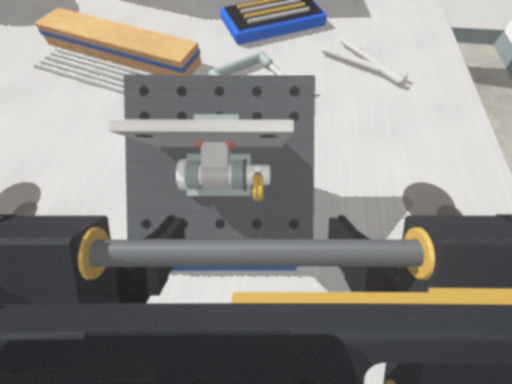

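View pics/scc.png

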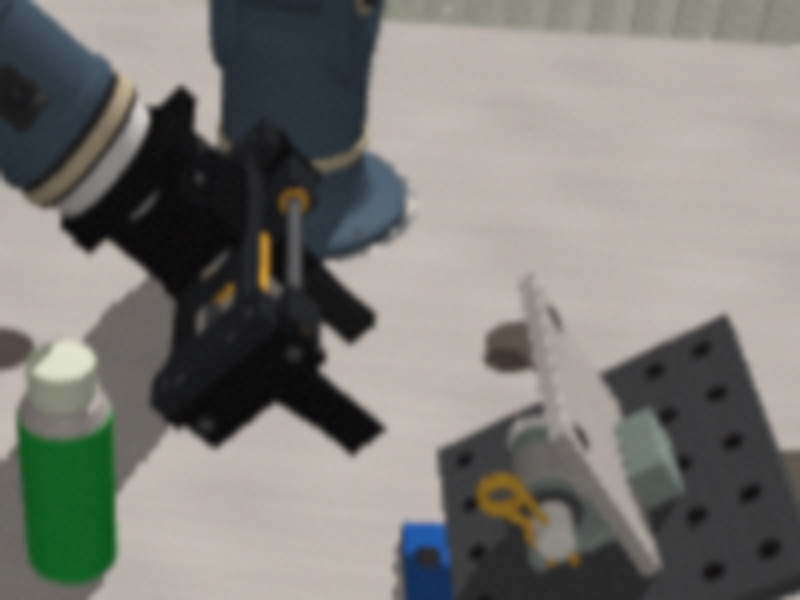

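View pics/tvc.png

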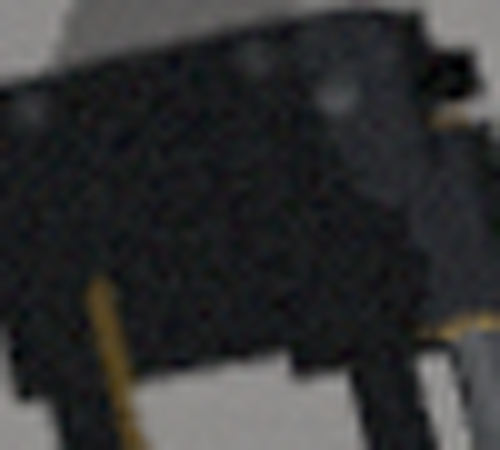

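View pics/wcc.png

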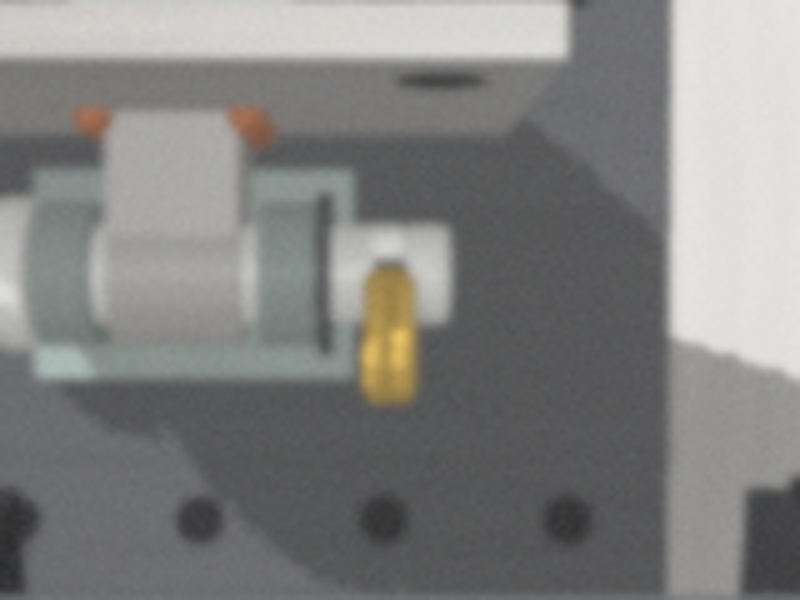

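Run:
```python
from clip import *
coil=np.array([.5888,.1853,.1643]); W=load("wc")
print((proj(W,coil)-[180,120])*5)
S=load("scene1");T=load("top1");S2=load("sc")
crop("sc",325,165,60,50,12,"scz")
p=proj(S2,coil); print((p-[325,165])*12)
```

```text
[[381.67369886 347.13059524]]
[[224.43526954 219.38536694]]
```

View pics/scz.png

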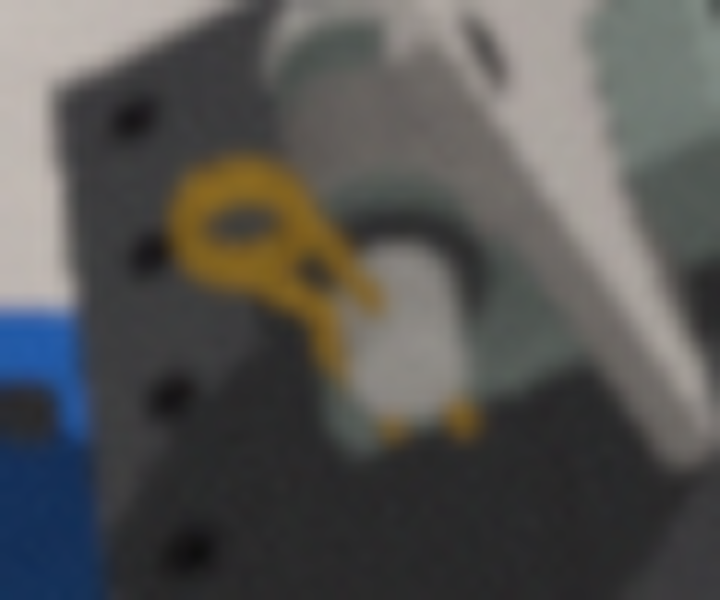

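Run:
```python
from clip import *
W=load("wc");S=load("sc");T=load("top1")
w=(257.8,187.6);s=(345.2,183.5);t=(168.4,205.6)
a=tri([(W,w),(S,s)]);b=tri([(W,w),(T,t)]);c=tri([(W,w),(S,s),(T,t)]);print(a,b,c)
for X in (a,b,c):
    L=R.from_euler('z',FX[2]).inv().apply(X-[FX[0],FX[1],0]); d=L-[0,0,.125]
    print(L.round(4),"off",d@[-.5736,0,.8192])
# check pin tip hole: pin right end px (455,275)/5
```

```text
resid px [[-0.2, -0.6], [-0.2, 0.1]]
resid px [[-1.2, 0.5], [-0.2, -0.5]]
resid px [[-0.6, 0.7], [-0.9, -0.0], [-1.2, -0.3]]
[0.58972018 0.18808338 0.16446297] [0.58926083 0.18357007 0.16940148] [0.58943298 0.18663161 0.16442293]
[-0.0694 -0.0451  0.1645] off 0.07211042262198346
[-0.0738 -0.0441  0.1694] off 0.0786886897846277
[-0.0708 -0.0447  0.1644] off 0.07288189099456654
```

Run:
```python
from clip import *
coil=np.array([.5896,.1874,.1645]); r=tool(azf,np.radians(43),1); y=r.as_matrix()[:,1]
g=tcp(coil+5e-3*nw,r)
print(env.move_l(g-y*.05,feed=.12,stop_force=6))
s=env.sense(); print(s["t"],s["eef_pos"],s["q"].round(3).tolist())
save(cam("wrist"),"wd"); crop("wd",180,140,160,110,5,"wdc"); print((proj(load("wd"),coil)-[180,140])*5)
save(cam("scene"),"sd"); crop("sd",290,120,100,100,6,"sdc")
```

```text
False
21.05 [0.59350046 0.16124185 0.19026642] [0.115, 0.529, -0.103, 1.772, -0.842, 1.166, 0.63]
[[377.44495445 365.56024971]]
```

View pics/wdc.png

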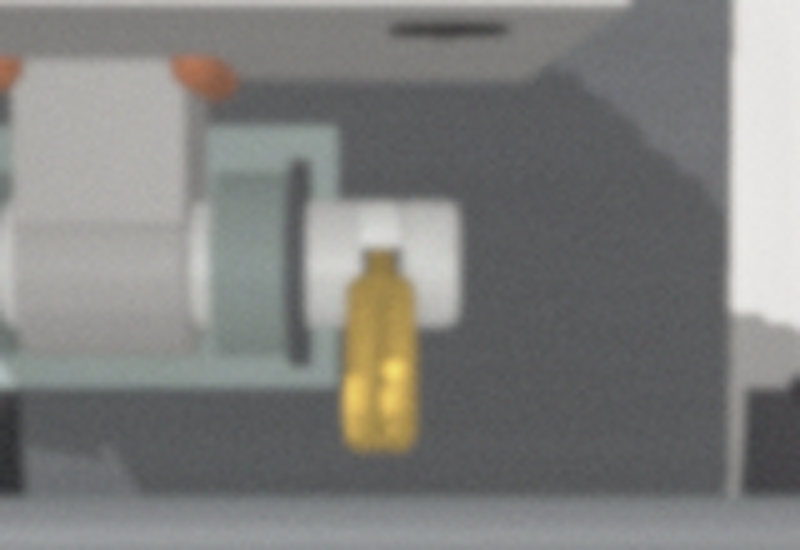

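View pics/sdc.png

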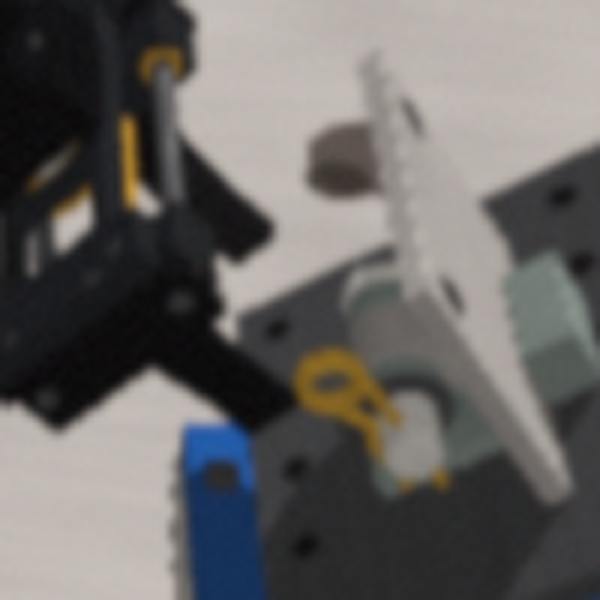

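The coil is centred at crop (380,362) against the predicted (377,366), so it is within about 0.5 mm. I advance to the grasp.

Run:
```python
from clip import *
coil=np.array([.5893,.1874,.1648]); r=tool(azf,np.radians(43),1); y=r.as_matrix()[:,1]
g=tcp(coil+4e-3*nw,r)
print(env.move_l(g,feed=.08,stop_force=5))
s=env.sense(); print(s["t"],s["eef_pos"]-g,s["force"])
save(cam("scene"),"se"); crop("se",290,120,100,100,6,"sec")
save(cam("wrist"),"we"); crop("we",180,140,160,110,5,"wec")
```

```text
False
21.9333 [ 2.90955109e-04 -2.01116362e-04  3.40019081e-06] [ 0.25236116  0.39143545 -0.47378728]
```

View pics/sec.png

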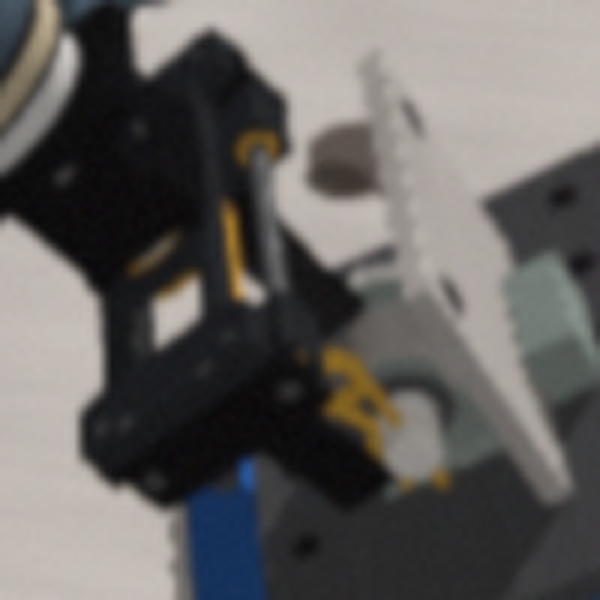

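View pics/wec.png

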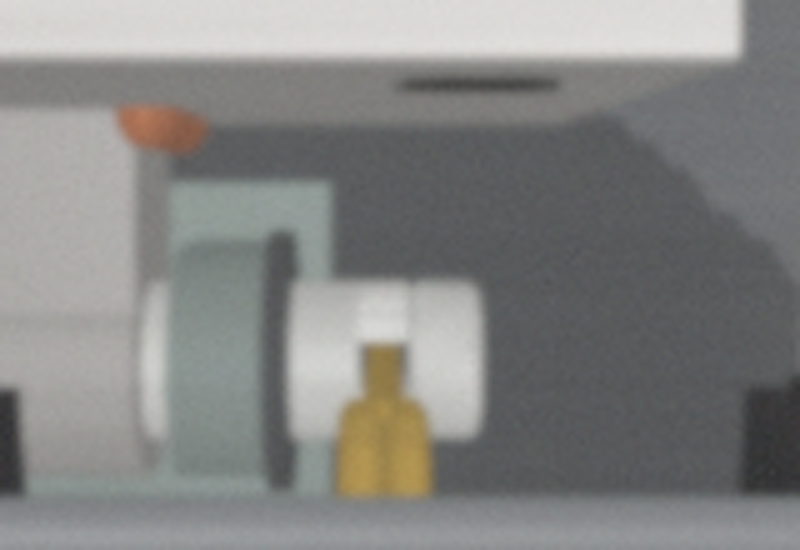

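The clip is centred between the fingers (fingers at 20 and 740, coil at 384 in the crop). I clamp and pull along the normal.

Run:
```python
from clip import *
env.clamp(50); s=env.sense(); print(s["t"],"w mm",s["grip_width"]*87,s["force"])
p=np.array(s["eef_pos"])
if 7<s["grip_width"]*87<14:
    env.move_l(p+nw*.016,feed=.05); s=env.sense(); print(s["t"],s["grip_width"]*87,s["force"])
    env.move_l(p+nw*.12,feed=.15); s=env.sense(); print(s["t"],s["grip_width"]*87,s["force"],s["q"].round(3).tolist())
save(cam("scene"),"spu"); crop("spu",250,80,150,150,4,"spuc")
save(cam("wrist"),"wpu"); crop("wpu",180,140,160,110,5,"wpuc")
save(cam("top"),"tpu"); crop("tpu",360,235,50,45,10,"tpuc")
```

```text
23.2583 w mm 9.823139436772585 [-0.71514236 -0.69195531  0.56874803]
23.725 9.288742433876353 [-1.85479413 -2.98214879  2.60278947]
24.5667 9.425134731658266 [ 0.33102404 -0.01743333 -0.34198757] [0.146, 0.468, -0.08, 1.706, -0.803, 1.291, 0.565]
```

View pics/spuc.png

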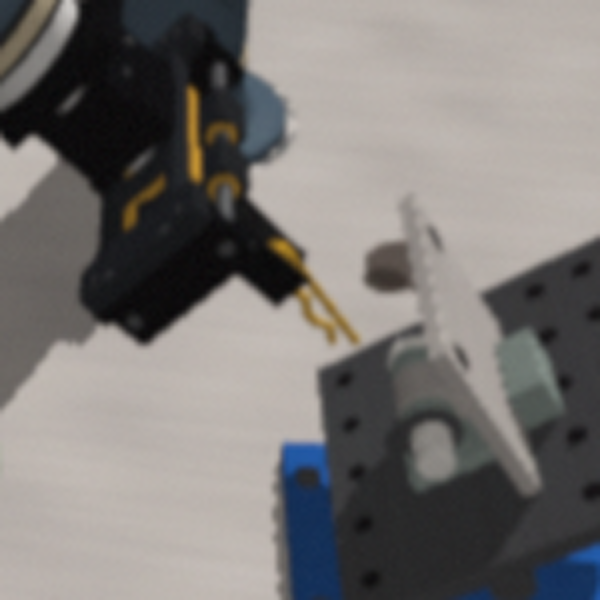

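View pics/wpuc.png

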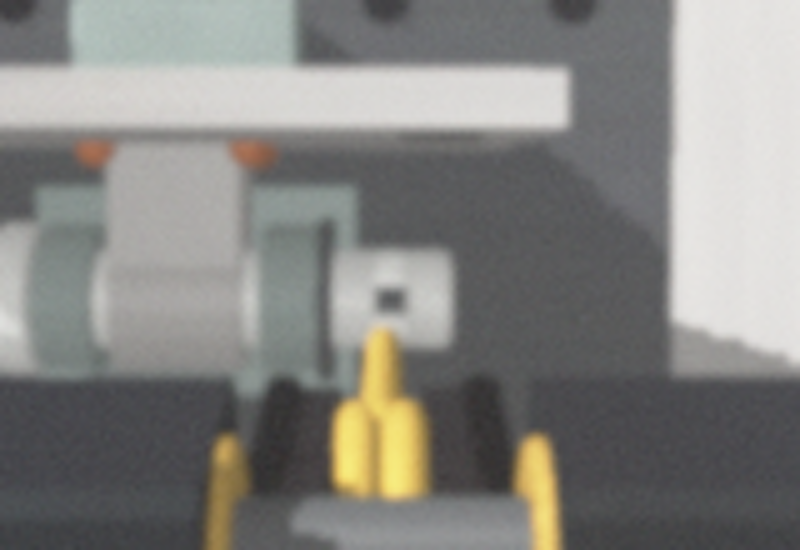

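View pics/tpuc.png

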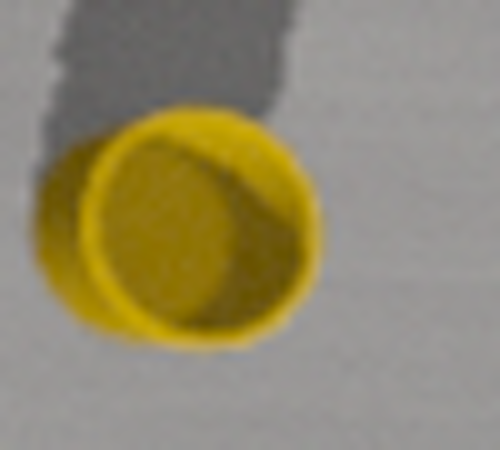

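Run:
```python
from clip import *
S=load("spu");W=load("wpu");T=load("tpu")
yf=R.from_euler('z',FX[2]).apply([0,1,0]); u=np.cross(yf,nw)
tip=tri([(S,(339.3,165.5)),(W,(256,206))])
s=env.sense(); Rt=R.from_quat(s["ee_rot"]).as_matrix(); g=s["eef_pos"]-Rt[:,1]*env.tcp_to_grasp
coil=g-4e-3*nw
exp=coil+.0105*u-.067*nw
print("tip",tip,"exp",exp); d=tip-coil; print("d in u,y,n",d@u,d@yf,d@nw,"angle",np.degrees(np.arctan2(d@u,-d@nw))-np.degrees(np.arctan2(10.5,67)))
print("rim",tri([(T,(380.2,257.7)),(load("su"),(155,167.2))]), onz(T,(380.2,257.7),.064), onz(load("su"),(155,167.2),.064))
print("clip in tool: leg dir",Rt.T@(-nw),"u",Rt.T@u)
```

```text
resid px [[0.3, -0.1], [0.2, 0.8]]
tip [0.5905062  0.17014884 0.21376821] exp [0.59126349 0.1666709  0.21325913]
d in u,y,n 0.013698704339498578 0.0002988786925926288 -0.06862452009758749 angle 2.38215351734536
resid px [[-0.3, 0.1], [-0.3, -0.0]]
rim [ 0.48984666 -0.32224462  0.06249837] [ 0.49001407 -0.3225311   0.064     ] [ 0.491609   -0.32043269  0.064     ]
clip in tool: leg dir [0.20878417 0.9780127  0.0024361 ] u [-9.78015578e-01  2.08784886e-01 -3.88022792e-05]
```

Run:
```python
from clip import *
cupc=np.array([.490,-.322,0]); q0=np.array(env.sense()["q"])
rng=np.random.default_rng(2); best=[]
for azd in range(-180,180,20):
  r=tool(np.radians(azd),np.radians(78),1)
  for k in range(4):
    sd=q0 if k==0 else q0+rng.normal(0,.5,7)
    if k==0: sd=sd.copy(); sd[0]=.6
    q,e,P=solve(tcp(cupc+[0,0,.19],r),r,sd)
    if e<1e-3:
      q2,e2,_=solve(tcp(cupc+[0,0,.09],r),r,q)
      if e2<1e-3 and np.abs(q2-q).max()<.6: best.append((np.abs(q-q0).max(),azd,q,q2))
best.sort(key=lambda b:b[0])
ext=np.array([[.02,.05,0],[0,.05,0],[.0,.03,0]])
for b in best[:5]:
  print(round(b[0],2),b[1],b[2].round(2).tolist(),b[3].round(2).tolist())
  q=b[2]; path([q0,q,b[3]],ext=ext)
  w=(q0+q)/2; w[1]=-.1; path([q0,w,q],ext=ext)
np.save("qd.npy",best[0][2]); print(best[0][1])
```

```text
0.48 60 [0.48, 0.39, 0.17, 1.81, -0.33, 1.0, 0.3] [0.52, 0.52, 0.13, 1.88, -0.38, 0.81, 0.38]
{'tfix': 0.0, 'tcan': 0.03, 'tz': 0.119, 'ffix': 0.257, 'fcan': 0.266, 'fz': 0.417}
{'tfix': 0.346, 'tcan': 0.152, 'tz': 0.019, 'ffix': 0.432, 'fcan': 0.292, 'fz': 0.33}
{'tfix': 0.0, 'tcan': 0.14, 'tz': 0.204, 'ffix': 0.257, 'fcan': 0.266, 'fz': 0.417}
{'tfix': 0.267, 'tcan': 0.147, 'tz': 0.119, 'ffix': 0.468, 'fcan': 0.362, 'fz': 0.43}
0.48 60 [0.49, 0.39, 0.16, 1.81, -0.32, 1.0, 0.3] [0.52, 0.52, 0.12, 1.88, -0.38, 0.81, 0.38]
{'tfix': 0.0, 'tcan': 0.03, 'tz': 0.119, 'ffix': 0.257, 'fcan': 0.266, 'fz': 0.417}
{'tfix': 0.346, 'tcan': 0.152, 'tz': 0.019, 'ffix': 0.432, 'fcan': 0.292, 'fz': 0.33}
{'tfix': 0.0, 'tcan': 0.14, 'tz': 0.204, 'ffix': 0.257, 'fcan': 0.266, 'fz': 0.417}
{'tfix': 0.267, 'tcan': 0.147, 'tz': 0.119, 'ffix': 0.469, 'fcan': 0.362, 'fz': 0.43}
0.48 80 [0.31, 0.44, 0.4, 1.77, -0.39, 1.1, 0.71] [0.35, 0.56, 0.35, 1.84, -0.47, 0.93, 0.8]
{'tfix': 0.0, 'tcan': 0.026, 'tz': 0.119, 'ffix': 0.257, 'fcan': 0.265, 'fz': 0.416}
{'tfix': 0.356, 'tcan': 0.165, 'tz': 0.019, 'ffix': 0.
[... 369 characters left out ...]
: 0.417}
{'tfix': 0.346, 'tcan': 0.152, 'tz': 0.019, 'ffix': 0.434, 'fcan': 0.292, 'fz': 0.33}
{'tfix': 0.0, 'tcan': 0.14, 'tz': 0.204, 'ffix': 0.257, 'fcan': 0.266, 'fz': 0.417}
{'tfix': 0.265, 'tcan': 0.147, 'tz': 0.119, 'ffix': 0.47, 'fcan': 0.362, 'fz': 0.43}
0.51 60 [0.54, 0.39, 0.09, 1.8, -0.29, 0.99, 0.27] [0.57, 0.51, 0.06, 1.88, -0.34, 0.8, 0.34]
{'tfix': 0.0, 'tcan': 0.031, 'tz': 0.119, 'ffix': 0.257, 'fcan': 0.266, 'fz': 0.417}
{'tfix': 0.346, 'tcan': 0.152, 'tz': 0.019, 'ffix': 0.434, 'fcan': 0.292, 'fz': 0.33}
{'tfix': 0.0, 'tcan': 0.14, 'tz': 0.204, 'ffix': 0.257, 'fcan': 0.266, 'fz': 0.417}
{'tfix': 0.265, 'tcan': 0.147, 'tz': 0.119, 'ffix': 0.47, 'fcan': 0.362, 'fz': 0.43}
60
```

Run:
```python
from clip import *
s=env.sense(); p=np.array(s["eef_pos"])
env.move_l(p+np.array([0,-.03,.08]),feed=.2)
q0=np.array(env.sense()["q"]); q=np.load("qd.npy"); w=(q0+q)/2; w[1]=.05
env.move_j(w); env.move_j(q)
s=env.sense(); print(s["t"],s["eef_pos"],s["grip_width"]*87)
save(cam("scene"),"sx"); crop("sx",90,60,130,150,4,"sxc")
save(cam("top"),"tx"); crop("tx",330,200,100,100,6,"txc")
save(cam("wrist"),"wx")
```

```text
27.5 [ 0.493191   -0.31806412  0.17295624] 9.493327777178706
```

View pics/sxc.png

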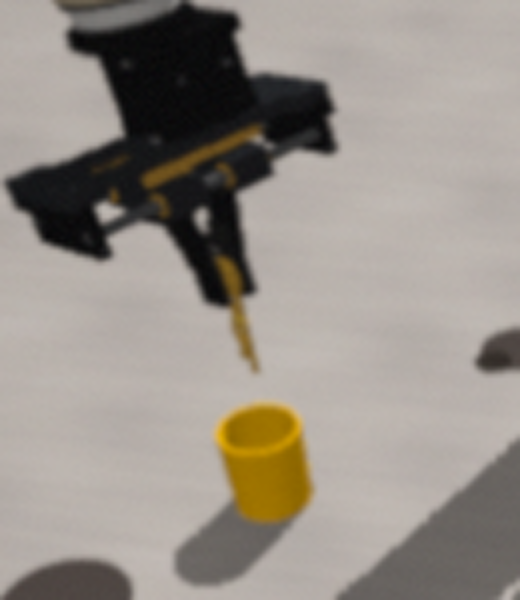

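View pics/wx.png

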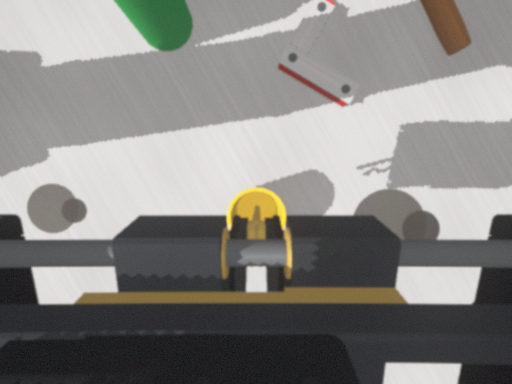

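Run:
```python
from clip import *
a=np.linspace(0,2*np.pi,72)
for c in ((.490,-.322),(.4935,-.322),(.4865,-.322)):
    ring=np.c_[c[0]+.0295*np.cos(a),c[1]+.0295*np.sin(a),a*0+.064]
    p=proj(load("wx"),ring); print(c,"row min",p[:,1].min(),"col",p[:,0].min(),p[:,0].max())
crop("wx",200,160,110,90,7,"wxc")
r=tool(np.radians(60),np.radians(78),1).as_matrix(); print("coil off from grasp", -.004*np.array([0,0,1]))
print(env.sense()["eef_pos"]-r[:,1]*env.tcp_to_grasp)
```

```text
(0.49, -0.322) row min 186.00495008069788 col 225.16013180943858 284.8724722857893
(0.4935, -0.322) row min 184.23357542194657 col 228.2285567264891 287.9541275748991
(0.4865, -0.322) row min 187.77539136810626 col 222.09271227187907 281.7926662992706
coil off from grasp [-0.    -0.    -0.004]
[ 0.49095832 -0.321588    0.19139325]
```

View pics/wxc.png

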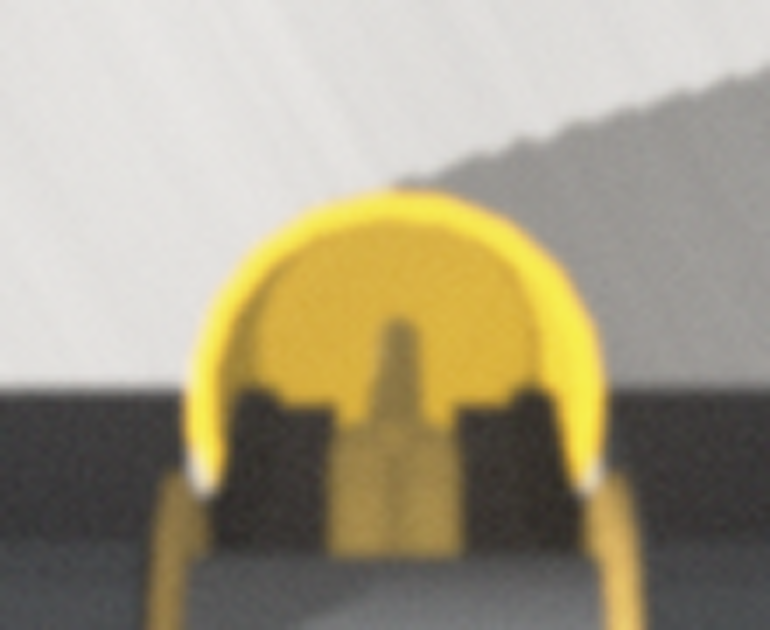

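Cup rim predicted and seen agree within about 1 px, and the clip leg sits inside the rim circle. I lower it and release.

Run:
```python
from clip import *
s=env.sense(); rr=R.from_quat(s["ee_rot"]); y=rr.as_matrix()[:,1]
g=np.array([.4903,-.322,.092])
print("hit",env.move_l(tcp(g,rr),feed=.08,stop_force=3))
s=env.sense(); print(s["t"],s["eef_pos"]-y*env.tcp_to_grasp,s["force"])
save(cam("scene"),"sy"); crop("sy",90,60,130,150,4,"syc")
```

```text
hit False
29.025 [ 0.49068863 -0.3222797   0.09258456] [ 0.43845224 -0.20594808 -0.21590426]
```

View pics/syc.png

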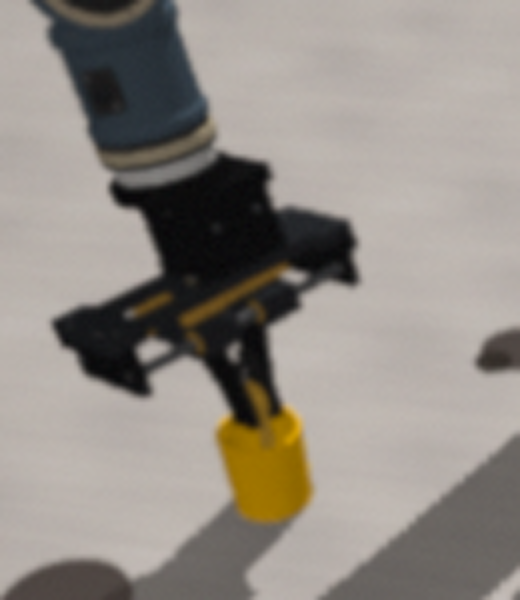

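Run:
```python
from clip import *
env.release(); env.wait(.3); s=env.sense(); print(s["t"],s["grip_width"],s["force"])
p=np.array(s["eef_pos"])
print(env.move_l(p+[0,0,.12],feed=.12,stop_force=4))
s=env.sense(); print(s["t"],s["force"])
save(cam("scene"),"sz"); crop("sz",100,120,100,100,6,"szc")
save(cam("wrist"),"wz")
```

```text
30.7833 1.0018951540465237 [-0.33206555  0.96995025 -0.11003619]
False
31.9333 [-0.45893232 -0.28410715  0.19917188]
```

View pics/szc.png

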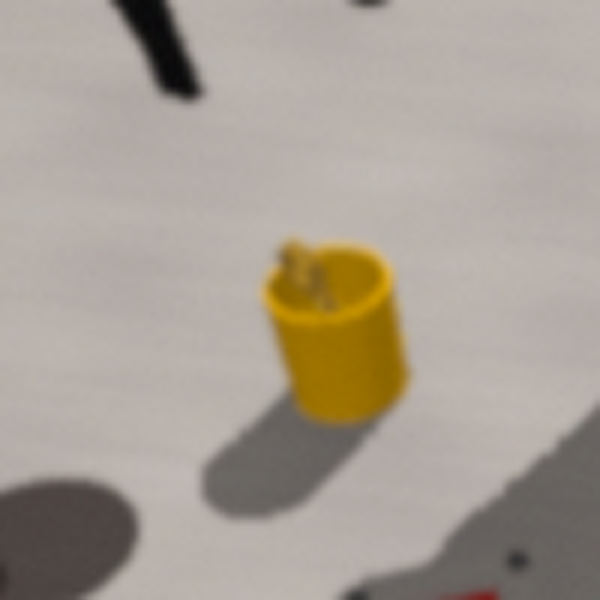

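View pics/wz.png

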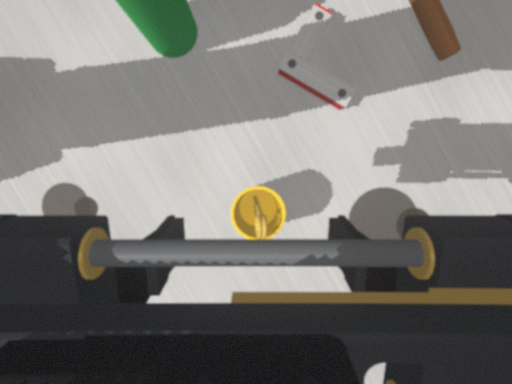

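The clip leans inside the upright cup at about (320,285) in the crop. As a last check I compare the other objects with the start pictures.

Run:
```python
from clip import *
s=env.sense(); env.move_l(np.array(s["eef_pos"])+[0,0,.1],feed=.2); env.wait(.5)
save(cam("scene"),"sF"); save(cam("top"),"tF"); print(env.sense()["t"])
a=cv2.imread("pics/sF.png");b=cv2.imread("pics/scene1.png")
H=lambda im:cv2.cvtColor(im,cv2.COLOR_BGR2HSV)
def cen(im,lo,hi,box):
    x0,y0,x1,y1=box; m=cv2.inRange(H(im)[y0:y1,x0:x1],lo,hi); k,l,s,c=cv2.connectedComponentsWithStats(m)
    i=1+np.argmax(s[1:,4]); return c[i].round(1)+[x0,y0],s[i,4]
for nm,lo,hi,bx in (("can",(50,120,40),(80,255,255),(200,130,270,220)),("red",(0,150,100),(6,255,255),(140,200,210,250)),("hammer",(5,120,60),(15,255,255),(110,240,250,300)),("base",(105,150,60),(125,255,255),(310,180,420,260))):
    print(nm,cen(b,lo,hi,bx),cen(a,lo,hi,bx))
d=cv2.absdiff(a,b).max(2); print("fixture diff",d[125:255,315:430].mean(),"pipe",d[260:315,290:335].mean())
cv2.imwrite("pics/final.png",np.hstack([a[100:330,100:440]]))
crop("sF",100,120,100,100,6,"sFc")
```

```text
33.275
can (array([237.1, 185.9]), np.int32(760)) (array([236.8, 185.7]), np.int32(760))
red (array([169.2, 223.7]), np.int32(105)) (array([169.4, 223.4]), np.int32(117))
hammer (array([173.5, 271.8]), np.int32(1012)) (array([173.7, 271.8]), np.int32(1009))
base (array([364.3, 234. ]), np.int32(2121)) (array([364.2, 234. ]), np.int32(2118))
fixture diff 2.796521739130435 pipe 3.6274747474747473
```

View pics/sF.png

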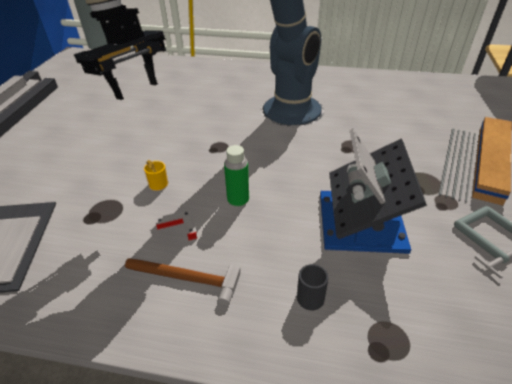

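View pics/tF.png

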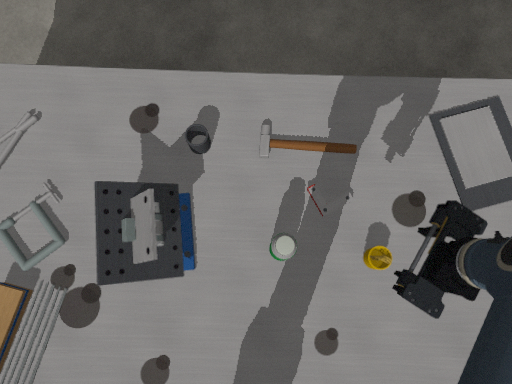

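Everything else is where it was, the cup stands upright at (156,176) with the clip in it, and the robot is clear. I hand the job in.

```bash
python3 -c "
from plant import env
print(env.finish_job(), env.sense()['t'])"
```

```text
the job is handed in; nothing more can be done
the job is handed in; nothing more can be done
```

The clip is out of the lock pin and inside the yellow cup, which stands mouth-up on the bench. I handed the job in at about 33 s.

- **Order:** I turned the cup over before pulling the clip, so the hand was free for it. The task text names the clip first, so this is my reading of "in the order asked".
- **Cup:** I gripped it from the side, lifted it and rolled it half a turn. I set it down on one edge at about 28° and let it rock upright, which shifted it about 14 mm from where it started.
- **Clip:** I gripped it on the flat faces of its coil and pulled it straight out along the fixture's normal. I then lowered it leg-first into the cup and let it drop about 20 mm.

**Last checks:**
- **Clip and cup:** The pictures show the cup upright with the clip leaning inside it. The coil stands slightly above the rim, because the clip is longer than the cup is deep.
- **Other objects:** The can, red angle, hammer and fixture base are within 0.3 px of their starting places. The bracket and pipe areas show no visible change.
- **Robot:** It stood clear of everything at the end. The largest force seen in the readings was about 5 N, though I only read it between moves.

**Measurements that disagreed slightly:**
- The cup measured 62 mm tall against the stated 64 mm.
- The clip's end measured about 3.5 mm from where expected, or 2.4°. That is close to the calibration limit and did not affect the result.

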